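# Put the screwdrivers and try square back in their cut-outs

## Task

Put the tool kit away: the short screwdriver has been left in the long screwdriver's cut-out, so move it to its own shorter one, and lay the long screwdriver and the steel try square in theirs, each flat on the floor of its cut-out. Lay the tools down rather than letting them fall, and leave the battery holder in the tray and the other things on the desk where they are.

Things in the scene. Friction and masses are not known exactly. Their poses are not given: they have to be found in the camera images.
- long_c (a point): long screwdriver, 100 g, loose on the desk: yellow squared handle 95 x 26 x 26 mm, steel shaft 6 mm thick and 105 mm long. Point: centre of the handle, half-way up, on the shaft's line; x from handle to tip. The handle lies flat, the shaft floats level 10 mm over the surface. Grip across the handle's middle.
- short_c (a point): short screwdriver, 70 g, at the start in the long one's cut-out: yellow squared handle 70 x 26 x 26 mm, steel shaft 6 mm thick and 50 mm long. Point: centre of the handle, half-way up, on the shaft's line; x from handle to tip. The handle lies flat, the shaft floats level 10 mm over the surface. Grip across the handle's middle.
- square_c (a point): steel try square, 220 g, on the desk: stock 90 x 20 x 14 mm high; flat blade 22 mm wide, 3 mm thick, stands out 80 mm from its +y side at its +x end (x 23 to 45, y 10 to 90, 5.5 to 8.5 mm up). Point: centre of the stock, half-way up; x along the stock, y along the blade. Lies on its stock. Grip across the stock, best at x = -14 mm, clear of the blade.
- tray: fixed plywood kit tray 230 (x) x 326 (y) x 24 mm high, origin under its centre, x away from the robot. It holds three panels with cut-outs 15 mm deep: panel top 21 mm, cut-out floor 6 mm above the desk. Small black outlines label them. The +y panel (146 mm wide) has the try square's cut-out and the battery holder; the two screwdriver panels (218 x 84 mm) lie beside it in either order.
- long_seat (a point): home of the long screwdriver in its cut-out: handle bay 103 x 34 mm, then shaft channel 105 x 14 mm, along the middle line of its panel. Point: where the handle's centre lies at home, 13 mm over the cut-out's floor; x from handle to tip, z up. A finger trough 56 mm long in x, at floor level, crosses the whole panel here.
- short_seat (a point): home of the short screwdriver in its cut-out: handle bay 78 x 34 mm, then shaft channel 50 x 14 mm, along the middle line of its panel. Point: where the handle's centre lies at home, 13 mm over the cut-out's floor; x from handle to tip, z up. A finger trough 56 mm long in x, at floor level, crosses the whole panel here.
- square_seat (a point): home of the try square: L-shaped cut-out, stock bay 98 x 28 mm, blade bay 30 mm wide reaching 84 mm out of it. Point: where the stock's centre lies at home, 7 mm over the cut-out's floor; x along the stock, y along the blade, z up. A finger trough at floor level, 50 mm long in x and centred at x = -14 mm, crosses the stock bay, with 25 mm or more free beside the stock on both sides.
- battery_c (a point): bystander: black holder with four AA cells, 62 x 58 x 16 mm, in its square recess in the tray beyond the try square's cut-out; this point is its centre.
- saw_c (a point): bystander: coping saw, wooden handle and steel bow, 300 x 140 x 28 mm, at the right-hand side (-y) of the desk; this point is on its blade line.
- motor_c (a point): bystander: white gear motor 76 x 22 x 19 mm beyond the tray's left far corner; this point is near its centre.
- marker_c (a point): bystander: black marker pen 130 x 13 mm beyond the tray's right far corner; this point is near its centre.
- wheel: bystander: black rubber wheel, 64 mm across, 26 mm high, lying flat at the far right; origin under its centre.
- stick: bystander: flat wooden craft stick 150 x 18 x 4 mm at the far left; origin under its centre.
- long: the long screwdriver, origin under the middle of its handle, axes as long_c
- short: the short screwdriver, origin under the middle of its handle, axes as short_c
- square: the try square, origin under the middle of its stock, axes as square_c
Mind the look-alikes: they are no part of the job. Leave any blue look-alike of the long alone.

How it is judged:
By the outcome, as a careful person would: the job done as asked, in the order asked, and still so for the second after the job is handed in, with the robot touching nothing.
It also fails if it takes over 67 s, if anything falls off the work surface, if the arm or the gripper's body presses on something with over 40 N, if the wrist force passes 120 N, or if a joint passes its speed limit or range.

## Robot

A 6-joint arm with a two-finger parallel gripper is mounted at the origin on the work surface. World frame = base frame: x ahead of the robot, y to its left, z up, the work surface at z = 0. Lengths are in m, angles in degrees, forces in N, time in s.
With the tool pointing down it reaches from about 0.35 to 0.725 m from the base axis. Payload 6 kg.
Tool frame: the origin (TCP) lies on the centre line of the jaws, within the pads' length; the fingertips stand 17 mm ahead of it and the grasp point (between the pads) lies 2 mm behind it (robot.tip_extent is the distance from the TCP to the fingertips, in m); z points along the fingers, y is the direction in which the jaws open and shut (so a half turn about z gives the same grasp; the last joint's range is limited). The gripper opens to 85 mm and grips with 20 to 120 N. Pads are 22 mm wide; open, the fingers measure 114 mm over their backs; the gripper's body (76 mm by 85 mm) begins 54 mm behind the grasp point. The pads swing forward as they close: fully open they stand 13 mm farther back than shut.
Start: joints at [87.531, 2.303, 4.859, 0, -92.561, -19.12], TCP at [0.221, 0.558, 0.248] pointing down, gripper open.
Joint ranges: [-146.85, 146.85], [-73.84, 115.35], [-62.03, 85.46], [-188.31, 113.3], [-161.28, -10.13], [-171.36, 171.36]. Speed limits (degrees/s): [147.25, 147.25, 172.46, 180, 180, 180].

## Interface

Orientations are given as a 3x3 rotation matrix whose columns are the frame's x, y, z axes.
In Python, from cell import state, camera, hand_in, robot gives the robot as it stands.
- The arm moves only by the tool jog_arm, never from a script. Its argument "deltas" is a list of rows, each an object with "twist": the turn, a rotation vector about the world's x, y, z in rad, a list of three; "linear": the shift along the world's x, y, z in cm, a list of three; "jaw": the closure, from -1 (fully open) to 1 (shut). In form: [{"twist": [rx, ry, rz], "linear": [dx, dy, dz], "jaw": jaw}, ...]. A call has 1 to 5 rows; each row is the pose to reach, as a shift and turn from the pose commanded when the call began; what a row does not reach only later rows make up. A row lasts 1/10 s, in which the tool goes at most 50 mm and 8.59 degrees, less where a joint would pass 70% of its speed; a pose out of reach is approached as far as the arm can. A call with a gripper value outside its range is refused whole. The fingers move at their own pace and stop on an object; the grip force is fixed at half the most. Time passes only in rows, so rows that repeat a pose let the fingers close. It gives the time, the measured TCP pose, the force and the opening at its end, in the units of the state.
- state(): the state, without advancing time (a new reading comes with each control period).
- camera(name): name is "scene" or "top" or "wrist"; returns a dict with "img" (420x560x3 uint8, red, green, blue), "z_map" (420x560 float32, m along the optical axis (not along the pixel's ray), 0 where there is no reading), "K" (3x3 intrinsics, pixels), "k1" (the pictures are not rectified: a ray, as slopes to the right and down, at radius r is drawn at 1 + k1 r^2 times it, then the intrinsics apply), "R" (3x3) and "t" (3): a world point X has camera coordinates R X + t. Camera axes: x right, y down, z forward; pixel columns grow to the right and rows downward; lengths in m; the calibration is good to about 2 mm. A picture is of the moment at which its call begins.
- hand_in(): hands the job in, once; it reports no verdict.
The state is a dict: "time_s": time; "qpos": joint angles; "joint_velocities": joint speeds; "effort": joint torques, N m; "tcp_pos": TCP position; "tcp_rot": TCP orientation; "contact_force": force on the tool from outside, world axes, zero at the start; "moment": the same for the moment, N m; "finger_gap": finger opening in m.
Only numpy, scipy, OpenCV 4.12 (cv2) and the standard library are available. Lean on these libraries where they do the work, as an engineer would, in place of code of your own. Each camera call takes 0.05 s, during which the arm holds its last target.

## Working session

There is one attempt and no reset: what is moved stays moved. The work goes in short steps, Python scripts to look and compute and a tool call to move; the robot and the scene stay as the last step left them, time stands still between calls to the robot, and variables do not carry over. Pictures are saved under pics/ and viewed, and the job is handed in when it is done.

Besides the shell and the picture viewer there is one more tool, called after "Request:" as name([rows], argument=value, ...), one row to a line, values as JSON. jog_arm: Moves the arm, as the interface text tells. Its arguments: {"type":"object","properties":{"deltas":{"type":"array"}},"required":["deltas"]}

```bash
mkdir -p pics; ls; cat > h.py <<'E'
import numpy as np, cv2
from cell import state, camera, hand_in, robot
def und(c,u,v):
    K=c['K']; xd=(u-K[0,2])/K[0,0]; yd=(v-K[1,2])/K[1,1]
    x,y=xd,yd
    for _ in range(20):
        f=1+c['k1']*(x*x+y*y); x,y=xd/f,yd/f
    return x,y
def ray(c,u,v,z):
    "world point on pixel ray at height z"
    x,y=und(c,u,v); R=np.array(c['R']);t=np.array(c['t'])
    d=R.T@np.array([x,y,1.]); o=-R.T@t
    return o+d*(z-o[2])/d[2]
def dep(c,u,v):
    x,y=und(c,u,v); Z=c['z_map'][int(v),int(u)]
    return np.array(c['R']).T@(np.array([x,y,1.])*Z-np.array(c['t']))
def proj(c,X):
    p=np.array(c['R'])@np.array(X)+np.array(c['t']); x,y=p[:2]/p[2]; f=1+c['k1']*(x*x+y*y)
    return c['K'][0,0]*x*f+c['K'][0,2], c['K'][1,1]*y*f+c['K'][1,2]
def save(c,n,crop=None,s=1):
    im=c['img'][:,:,::-1]
    if crop: a,b,d,e=crop; im=im[b:e,a:d]
    cv2.imwrite('pics/'+n,cv2.resize(im,None,fx=s,fy=s,interpolation=cv2.INTER_CUBIC))
def keep(c,n): np.savez('pics/'+n,**{k:c[k] for k in c})
def load(n):
    d=np.load('pics/'+n+'.npz'); return {k:d[k] for k in d}
E
python3 - <<'E'
from h import *
for n in ('top','scene'):
    c=camera(n); save(c,n+'0.png'); keep(c,n+'0'); print(n,-c['R'].T@c['t'],c['k1'],c['K'][0,0])
print(state())
E
```

```text
pics
top [ 0.31713037 -0.0518627   1.1446029 ] 0.025755321471769167 403.6915213217749
scene [ 1.23859188 -0.23168056  0.85609432] -0.12342949932455173 413.6201869330812
{'time_s': 0.1, 'qpos': array([ 8.75312050e+01,  2.33470944e+00,  4.80989753e+00, -2.01528748e-02,
       -9.25612087e+01, -1.91195809e+01]), 'joint_velocities': array([-0.06820517, -0.06510375,  0.08198566,  0.16200888, -0.10976818,
        0.08656975]), 'effort': array([-5.99521823e-03, -3.69343257e+01,  3.48283339e+01,  6.95162594e+00,
       -4.47860628e-03,  1.73274408e-07]), 'tcp_pos': array([0.2206119 , 0.55769888, 0.24741256]), 'tcp_rot': array([[ 9.29856871e-01, -3.67921224e-01, -4.15727312e-04],
       [-3.67921425e-01, -9.29855699e-01, -1.48481484e-03],
       [ 1.59728483e-04,  1.53362026e-03, -9.99998811e-01]]), 'contact_force': array([-0.86803217,  0.45212899, -0.21585625]), 'moment': array([0.06296464, 0.02053257, 0.01937657]), 'finger_gap': 0.08521599114628046}
```

View pics/top0.png

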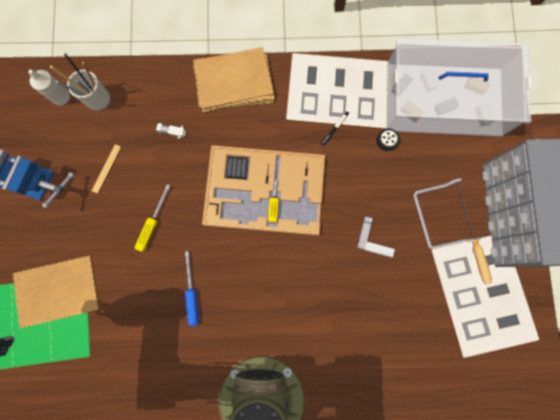

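View pics/scene0.png

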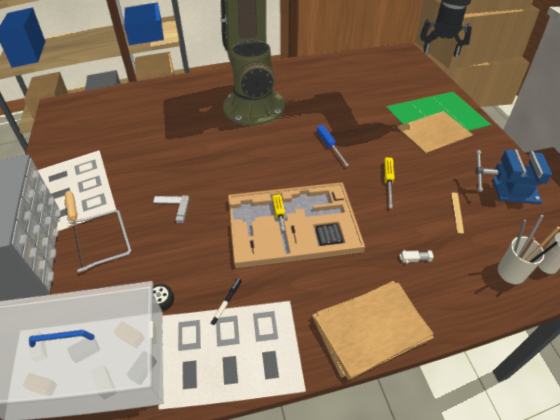

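```bash
python3 - <<'E'
from h import *
c=load('top0'); save(c,'t_tray.png',(195,140,335,240),5.7); save(c,'t_left.png',(120,170,220,260),6); save(c,'t_sq.png',(340,200,410,270),8)
c=load('scene0'); save(c,'s_tray.png',(220,170,370,270),5.3)
E
```

```text
(no output)
```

View pics/t_tray.png

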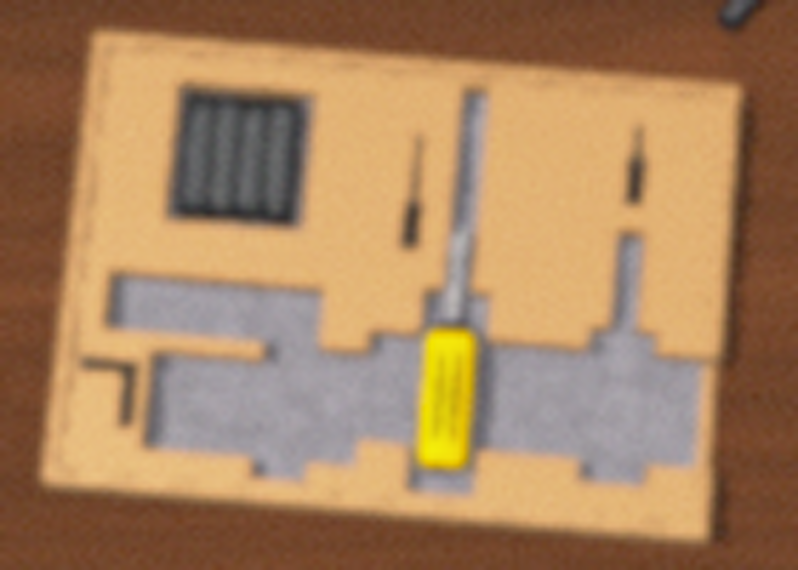

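View pics/t_left.png

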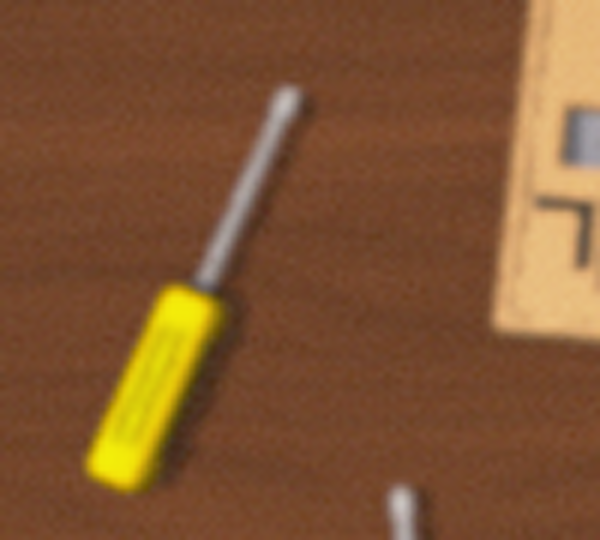

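View pics/t_sq.png

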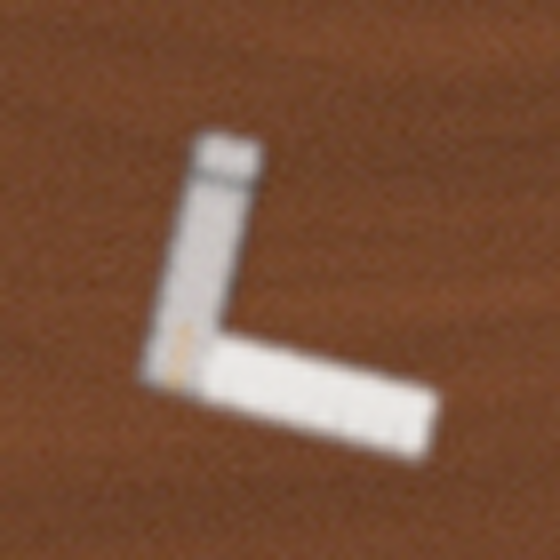

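View pics/s_tray.png

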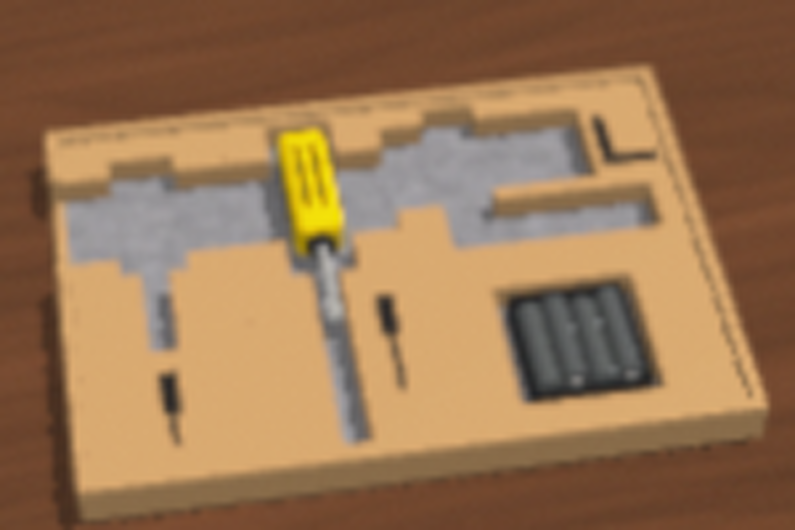

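```bash
cat >> h.py <<'E'
def px(c,off,s,pts,z):
    return np.array([ray(c,(a+.5)/s-.5+off[0],(b+.5)/s-.5+off[1],z)[:2] for a,b in pts])
def fit(model,meas):
    "rigid 2D fit -> x,y,yaw, resid"
    m=np.array(model,float);q=np.array(meas);mc,qc=m.mean(0),q.mean(0)
    a=m-mc;b=q-qc
    th=np.arctan2((a[:,0]*b[:,1]-a[:,1]*b[:,0]).sum(),(a*b).sum())
    R=np.array([[np.cos(th),-np.sin(th)],[np.sin(th),np.cos(th)]])
    t=qc-R@mc
    return t,np.degrees(th),(q-(m@R.T+t))*1000
E
python3 - <<'E'
from h import *
np.set_printoptions(precision=4,suppress=True)
c=load('top0')
q=px(c,(195,140),5.7,[(93,32),(742,85),(708,541),(42,487)],.024)
print('tray',*fit([(.115,.163),(.115,-.163),(-.115,-.163),(-.115,.163)],q))
q=px(c,(120,170),6,[(172,285),(225,308),(150,490),(88,465)],.025)
print('long handle',*fit([(.0475,.013),(.0475,-.013),(-.0475,-.013),(-.0475,.013)],q))
q=px(c,(120,170),6,[(290,90),(205,285)],.013)
print('shaft',q, np.linalg.norm(q[0]-q[1]),np.degrees(np.arctan2(*(q[0]-q[1])[::-1])))
q=px(c,(340,200),8,[(195,130),(265,140),(145,380)],.014)
print('square',*fit([(-.045,-.010),(-.045,.010),(.045,-.010)],q))
q=px(c,(340,200),8,[(220,335),(440,390),(420,465)],.0085)
print('blade',*fit([(.023,.010),(.023,.09),(.045,.09)],q))
q=px(c,(195,140),5.7,[(423,327),(475,330),(467,468),(415,464)],.006+.026)
print('short',*fit([(.035,.013),(.035,-.013),(-.035,-.013),(-.035,.013)],q))
for u,v,n in [(366,218,'stk'),(382,249,'bl'),(363,235,'stk2'),(395,255,'blend'),(272,195,'shorth'),(146,235,'long'),(300,180,'panel'),(300,210,'floor')]:
    print(n,dep(c,u,v))
w=camera('wrist'); save(w,'w0.png'); keep(w,'w0'); 
s=state();R=s['tcp_rot']; print('cam in tool',R.T@(-w['R'].T@w['t']-s['tcp_pos']), (R.T@w['R'].T), w['K'][0])
E
```

```text
tray [ 0.5653 -0.0203] -6.340012813049872 [[ 1.2463  1.0733]
 [ 0.9785 -1.8452]
 [-0.8414 -0.2524]
 [-1.3835  1.0244]]
long handle [0.4467 0.3096] -22.63151102276982 [[-1.5521  1.4244]
 [-3.0338  0.7008]
 [ 1.1486 -3.3525]
 [ 3.4373  1.2272]]
shaft [[0.5885 0.2547]
 [0.4955 0.2931]] 0.10061569070417596 -22.422520817229035
square [ 0.4369 -0.3007] 164.34628244034175 [[ 0.0148  2.2337]
 [ 1.1714 -3.0141]
 [-1.1861  0.7804]]
blade [ 0.436  -0.3032] 162.0874745283953 [[-0.5021 -0.891 ]
 [ 2.7671 -0.6197]
 [-2.265   1.5107]]
short [ 0.5057 -0.0431] -4.806776592686476 [[-0.7488 -0.0542]
 [-0.7602  0.2864]
 [ 0.5159  0.1801]
 [ 0.9931 -0.4123]]
stk [ 0.4766 -0.3065  0.0136]
bl [ 0.3879 -0.3459  0.0128]
stk2 [ 0.4284 -0.2948  0.0149]
blend [ 0.3709 -0.3847 -0.0001]
shorth [ 0.5517 -0.0421  0.0057]
long [0.4439 0.3098 0.0248]
panel [ 0.5902 -0.1232  0.0207]
floor [ 0.505  -0.1207  0.0108]
cam in tool [ 0.0658 -0.001  -0.125 ] [[ 0.0007 -0.9649 -0.2625]
 [ 1.      0.0006  0.0005]
 [-0.0003 -0.2625  0.9649]] [305.7041   0.     276.2022]
```

View pics/w0.png

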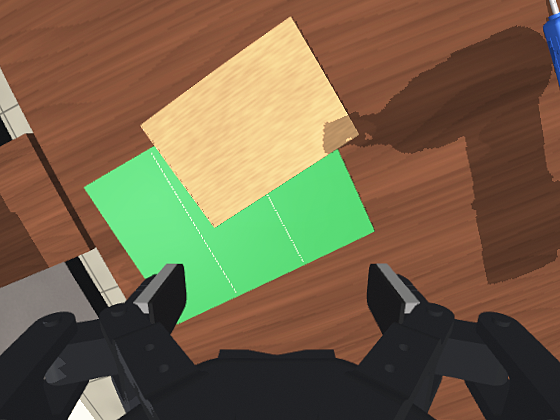

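Request:
jog_arm([
  {"twist":[0,0,0.08],"linear":[2,-4.2,0],"jaw":-1},
  {"twist":[0,0,0.16],"linear":[4,-8.4,0],"jaw":-1},
  {"twist":[0,0,0.24],"linear":[6,-12.6,0],"jaw":-1},
  {"twist":[0,0,0.27],"linear":[8,-16.8,0],"jaw":-1},
  {"twist":[0,0,0.27],"linear":[10,-21,0],"jaw":-1},
])

```text
time_s: 0.65
tcp_pos: [0.321, 0.3461, 0.2481]
tcp_rot: [[0.994, -0.105, -0.0], [-0.105, -0.994, -0.0], [-0.0, 0.0, -1.0]]
contact_force: [1.3, -0.6, 0.3]
finger_gap: 0.0858
```

Request:
jog_arm([
  {"twist":[0,0,0],"linear":[2,-4.2,0],"jaw":-1},
  {"twist":[0,0,0],"linear":[4,-8.4,0],"jaw":-1},
  {"twist":[0,0,0],"linear":[6,-12.6,0],"jaw":-1},
  {"twist":[0,0,0],"linear":[8,-16.8,0],"jaw":-1},
  {"twist":[0,0,0],"linear":[10,-21,0],"jaw":-1},
])

```text
time_s: 1.15
tcp_pos: [0.421, 0.1361, 0.2484]
tcp_rot: [[0.994, -0.106, 0.0], [-0.106, -0.994, 0.001], [0.0, -0.001, -1.0]]
contact_force: [0.8, 1.5, -0.3]
finger_gap: 0.0851
```

Request:
jog_arm([
  {"twist":[0,0,0],"linear":[2,-4.2,0],"jaw":-1},
  {"twist":[0,0,0],"linear":[4,-8.4,0],"jaw":-1},
  {"twist":[0,0,0],"linear":[6,-12.6,0],"jaw":-1},
  {"twist":[0,0,0],"linear":[7,-17,0],"jaw":-1},
  {"twist":[0,0,0],"linear":[7,-17,0],"jaw":-1},
])

```text
time_s: 1.65
tcp_pos: [0.4909, -0.0365, 0.2476]
tcp_rot: [[0.994, -0.113, -0.002], [-0.113, -0.994, -0.001], [-0.002, 0.002, -1.0]]
contact_force: [-0.7, -0.1, -0.8]
finger_gap: 0.0855
```

```bash
python3 - <<'E'
from h import *
w=camera('wrist'); save(w,'w1.png'); keep(w,'w1'); save(w,'w1b.png',(130,60,430,285),2.6)
s=state(); print(s['time_s'],s['tcp_pos'],s['tcp_rot'],s['qpos'],robot, getattr(robot,'tip_extent',None))
E
```

```text
1.7 [ 0.49074917 -0.0345512   0.24763614] [[ 9.93768959e-01 -1.11451673e-01 -1.33436629e-03]
 [-1.11452506e-01 -9.93769600e-01 -5.66772704e-04]
 [-1.26288489e-03  7.11959587e-04 -9.99998949e-01]] [ 1.95183321e+01 -1.42949738e+01 -1.05515251e+01  5.07510593e-03
 -9.38263586e+01  6.40829706e+01] <Robot object at 0x7f8309f67e00> 0.017
```

View pics/w1.png

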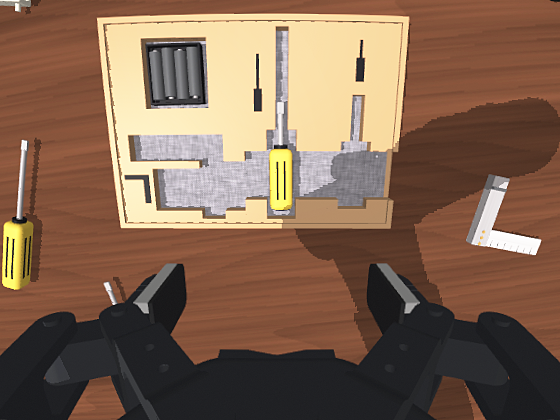

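```bash
python3 - <<'E'
from h import *
w=load('w1')
save(w,'a.png',(90,5,290,155),4); save(w,'b.png',(240,90,440,240),4); save(w,'c.png',(100,100,300,250),4);save(w,'d.png',(0,130,60,300),3.5); save(w,'e.png',(450,160,560,270),5.4)
save(w,'f.png',(240,5,440,155),4)
E
```

```text
(no output)
```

View pics/a.png

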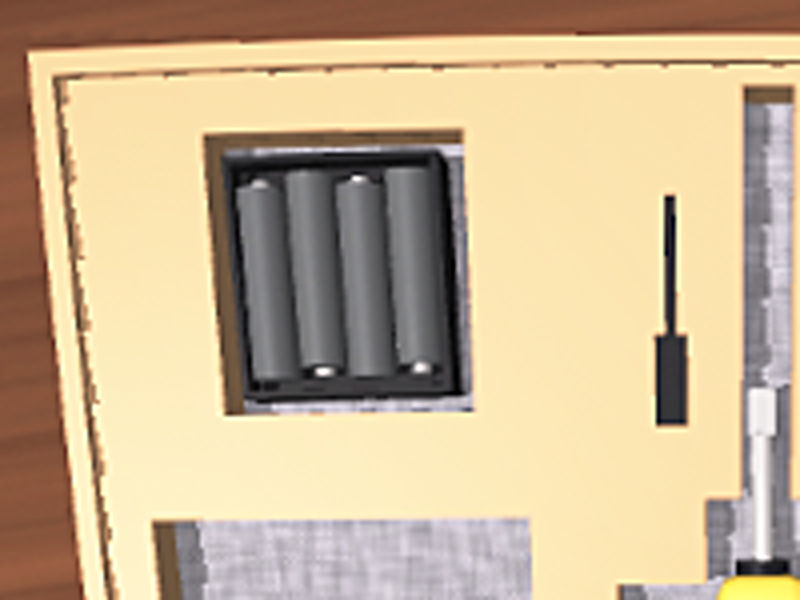

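View pics/b.png

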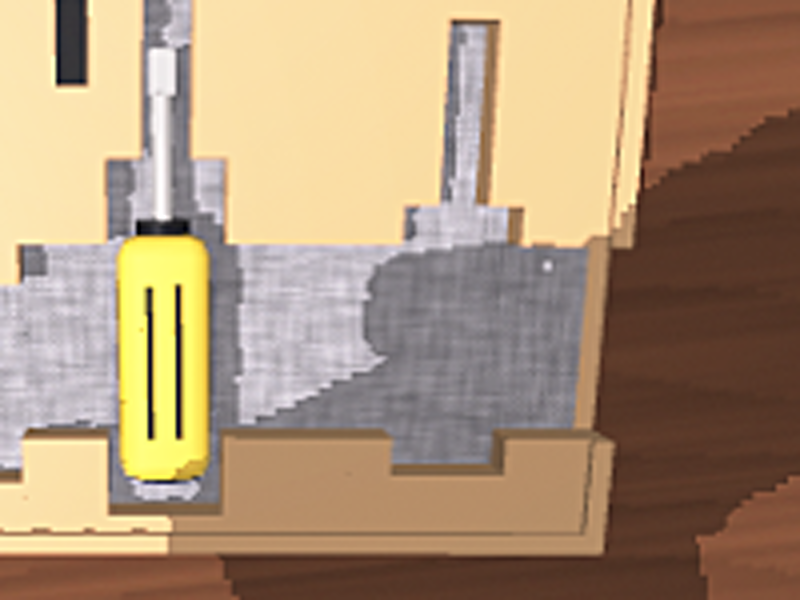

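View pics/c.png

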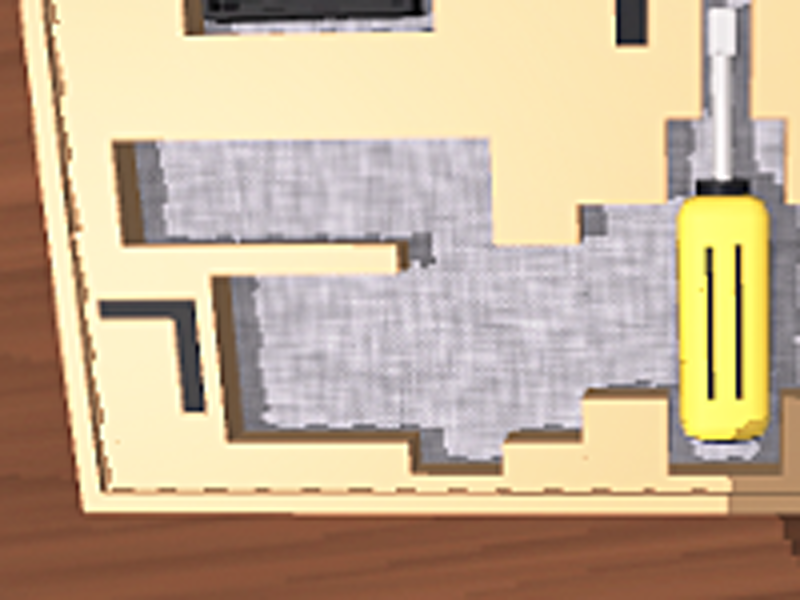

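View pics/d.png

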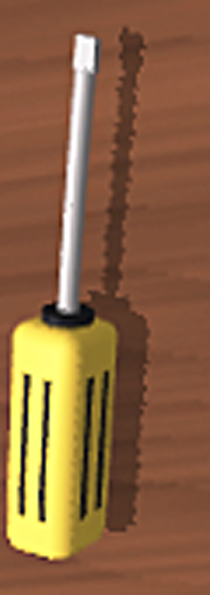

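View pics/e.png

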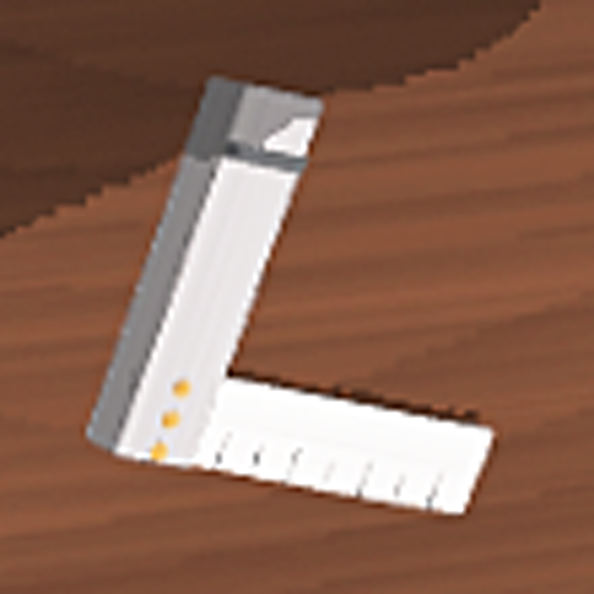

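View pics/f.png

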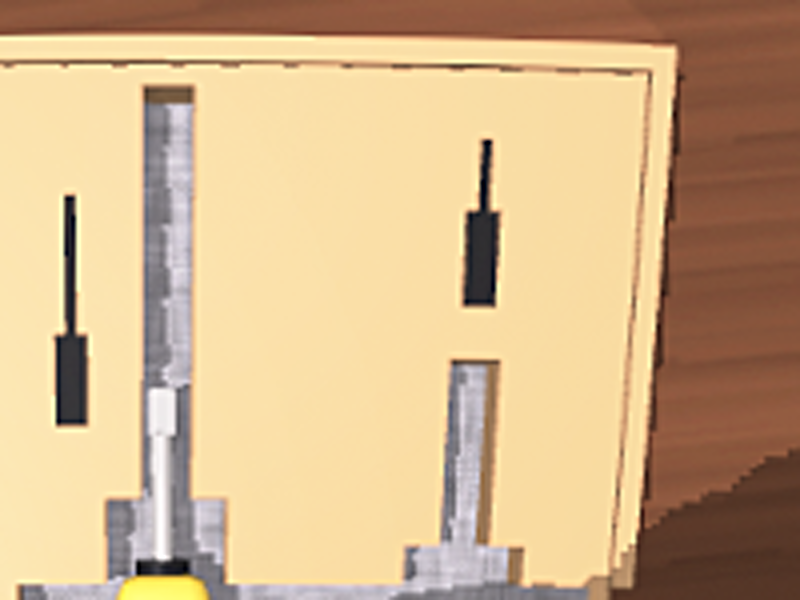

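```bash
cat > m1.py <<'E'
from h import *
np.set_printoptions(precision=4,suppress=True)
c=load('w1')
A,B,C,D,E_,F=(90,5),(240,90),(100,100),(0,130),(450,160),(240,5)
q=np.vstack([px(c,A,4,[(28,52)],.024),px(c,F,4,[(678,45)],.024),px(c,B,4,[(603,555)],.024),px(c,C,4,[(83,513)],.024)])
tt,ty,r=fit([(.115,.163),(.115,-.163),(-.115,-.163),(-.115,.163)],q); print('tray',tt,ty,r)
def intray(q):
    th=np.radians(ty);R=np.array([[np.cos(th),-np.sin(th)],[np.sin(th),np.cos(th)]]); return (np.array(q)-tt)@R
q=np.vstack([px(c,B,4,[(107,158),(227,158),(220,513),(108,513)],.021),px(c,F,4,[(143,87),(195,87)],.021)])
r=fit([(.0515,.017),(.0515,-.017),(-.0515,-.017),(-.0515,.017),(.1565,.007),(.1565,-.007)],q);print('long_seat',*r,intray(r[0]))
q=px(c,B,4,[(404,207),(523,207),(502,473),(390,473),(450,20),(500,20)],.021)
r=fit([(.039,.017),(.039,-.017),(-.039,-.017),(-.039,.017),(.089,.007),(.089,-.007)],q);print('short_seat',*r,intray(r[0]))
q=px(c,C,4,[(113,142),(491,140),(412,472),(502,472),(122,243)],.021)
print(intray(q))
r=fit([(.049,.098),(.049,-.014),(-.049,.014),(-.049,-.014),(.019,.098)],q);print('sq_seat',*r,intray(r[0]))
q=np.vstack([px(c,B,4,[(118,243),(209,243),(208,474),(119,474)],.030)])
r=fit([(.034,.012),(.034,-.012),(-.034,-.012),(-.034,.012)],q);print('short',*r,intray(r[0]))
q=px(c,B,4,[(163,48),(163,222)],.019);print('short shaft',q,intray(q),np.degrees(np.arctan2(*(q[0]-q[1])[::-1])))
q=px(c,D,3.5,[(87,35),(68,315)],.013);print('long shaft',q,np.linalg.norm(q[0]-q[1]),np.degrees(np.arctan2(*(q[0]-q[1])[::-1])),q[1]-(q[0]-q[1])/np.linalg.norm(q[0]-q[1])*.0475)
q=px(c,E_,5.4,[(241,83),(324,100),(118,455)],.014)
r=fit([(-.045,-.010),(-.045,.010),(.045,-.010)],q);print('square',*r)
q=px(c,E_,5.4,[(228,377),(496,430),(464,515)],.0085)
print('blade',*fit([(.023,.010),(.023,.09),(.045,.09)],q))
E
python3 m1.py
```

```text
tray [ 0.566  -0.0187] -6.543640609487245 [[-0.0955 -0.1689]
 [ 0.2408 -0.0112]
 [-0.1389 -0.1057]
 [-0.0063  0.2858]]
long_seat [ 0.5105 -0.0435] -6.607427436648604 [[-0.1371 -0.438 ]
 [ 0.0576  0.2319]
 [ 0.8417  0.2641]
 [ 0.6899 -0.3141]
 [-0.7853 -0.1082]
 [-0.6667  0.3644]] [-0.0523 -0.0309]
short_seat [ 0.501  -0.1266] -6.62549641131039 [[-0.5015 -0.0644]
 [-0.1103  0.1525]
 [ 0.8268  0.1972]
 [ 0.6407 -0.2965]
 [-0.5528 -0.1194]
 [-0.3029  0.1307]] [-0.0523 -0.1146]
[[-0.0063  0.1422]
 [-0.0067  0.0347]
 [-0.1028  0.0625]
 [-0.1028  0.0355]
 [-0.0346  0.1427]]
sq_seat [0.5168 0.0344] -7.332516956076633 [[-1.9539 -2.0968]
 [-0.3075  2.2681]
 [ 0.9878  0.5245]
 [ 1.5206  1.4473]
 [-0.2469 -2.1431]] [-0.055   0.0472]
short [ 0.5067 -0.0424] -6.264091242596895 [[-1.2512  0.6578]
 [-1.4307 -0.3356]
 [ 1.2083 -0.9735]
 [ 1.4736  0.6514]] [-0.0562 -0.0303]
short shaft [[ 0.5909 -0.0517]
 [ 0.5444 -0.0466]] [[ 0.0285 -0.0299]
 [-0.0183 -0.0301]] -6.263442014675442
long shaft [[0.5885 0.2553]
 [0.4932 0.2949]] 0.10316520217899355 -22.585284294751528 [0.4494 0.3131]
square [ 0.4366 -0.2985] 164.07666663667086 [[ 0.0439  0.6003]
 [-0.3603 -0.4591]
 [ 0.3164 -0.1412]]
blade [ 0.4366 -0.3016] 162.37755105732518 [[-1.0375 -2.5532]
 [ 0.9661  1.7521]
 [ 0.0715  0.801 ]]
```

Request:
jog_arm([
  {"twist":[0,0,0],"linear":[1.6,-0.75,-3],"jaw":-0.2},
  {"twist":[0,0,0],"linear":[1.6,-0.75,-6.5],"jaw":-0.2},
  {"twist":[0,0,0],"linear":[1.6,-0.75,-10],"jaw":-0.2},
  {"twist":[0,0,0],"linear":[1.6,-0.75,-13],"jaw":-0.2},
  {"twist":[0,0,0],"linear":[1.6,-0.75,-15],"jaw":-0.2},
])

```text
time_s: 2.2
tcp_pos: [0.5055, -0.0386, 0.0955]
tcp_rot: [[0.994, -0.105, -0.003], [-0.105, -0.994, -0.0], [-0.003, 0.0, -1.0]]
contact_force: [-0.4, -0.7, -0.7]
finger_gap: 0.0509
```

```bash
python3 - <<'E'
from h import *
w=camera('wrist'); save(w,'w2.png'); 
s=state(); print(s['time_s'],s['tcp_pos'],s['finger_gap'],s['contact_force'])
E
```

```text
2.25 [ 0.50411119 -0.03859723  0.09247269] 0.05131874024755466 [-1.02667242 -0.47857349 -4.36320143]
```

View pics/w2.png

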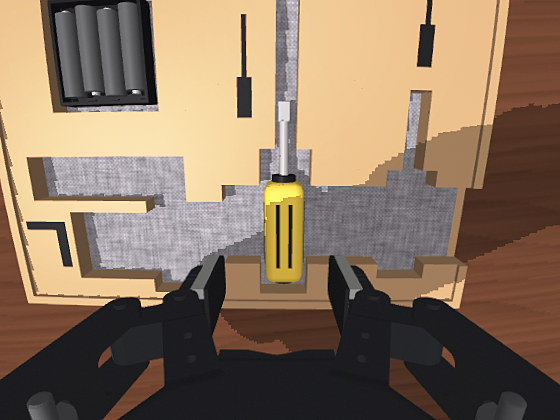

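Request:
jog_arm([
  {"twist":[0,0,0],"linear":[0,-0.3,-2],"jaw":-0.2},
  {"twist":[0,0,0],"linear":[0,-0.3,-4],"jaw":-0.2},
  {"twist":[0,0,0],"linear":[0,-0.3,-5.5],"jaw":-0.2},
  {"twist":[0,0,0],"linear":[0,-0.3,-6.5],"jaw":-0.2},
  {"twist":[0,0,0],"linear":[0,-0.3,-7.2],"jaw":-0.2},
])

```text
time_s: 2.75
tcp_pos: [0.5068, -0.0423, 0.0259]
tcp_rot: [[0.994, -0.106, -0.0], [-0.106, -0.994, -0.0], [0.0, 0.0, -1.0]]
contact_force: [-0.4, 0.5, 0.3]
finger_gap: 0.0512
```

Request:
jog_arm([
  {"twist":[0,0,0],"linear":[0,0,0],"jaw":-0.2},
])

```text
time_s: 2.85
tcp_pos: [0.5065, -0.0425, 0.0257]
tcp_rot: [[0.994, -0.106, -0.001], [-0.106, -0.994, -0.0], [-0.001, 0.0, -1.0]]
contact_force: [0.2, -0.6, -0.9]
finger_gap: 0.0513
```

Request:
jog_arm([
  {"twist":[0,0,0],"linear":[0,0,0],"jaw":0.3},
  {"twist":[0,0,0],"linear":[0,0,0],"jaw":1},
  {"twist":[0,0,0],"linear":[0,0,0],"jaw":1},
  {"twist":[0,0,0],"linear":[0,0,0],"jaw":1},
  {"twist":[0,0,0],"linear":[0,0,0],"jaw":1},
])

```text
time_s: 3.35
tcp_pos: [0.5075, -0.0425, 0.0274]
tcp_rot: [[0.994, -0.106, 0.002], [-0.106, -0.994, -0.0], [0.002, -0.0, -1.0]]
contact_force: [-0.6, 0.8, 6.0]
finger_gap: 0.025
```

Request:
jog_arm([
  {"twist":[0,0,0],"linear":[0,0,0.5],"jaw":1},
  {"twist":[0,0,0],"linear":[0,0,1.5],"jaw":1},
  {"twist":[0,0,0],"linear":[0,0,3],"jaw":1},
  {"twist":[0,0,0],"linear":[0,0,5],"jaw":1},
  {"twist":[0,0,0],"linear":[0,0,5],"jaw":1},
])

```text
time_s: 3.85
tcp_pos: [0.5087, -0.0425, 0.0805]
tcp_rot: [[0.994, -0.106, 0.006], [-0.106, -0.994, 0.0], [0.006, -0.001, -1.0]]
contact_force: [1.0, 0.3, -0.2]
finger_gap: 0.0246
```

```bash
python3 - <<'E'
from h import *
w=camera('wrist'); save(w,'w3.png'); keep(w,'w3')
s=state(); print(s['time_s'],s['tcp_pos'],s['finger_gap'],s['contact_force'],s['moment'])
E
```

```text
3.9 [ 0.5078765  -0.04241166  0.07864642] 0.024809434304825302 [-1.25503348  0.39468847 -0.50510112] [ 0.0086297   0.0512834  -0.04102324]
```

View pics/w3.png

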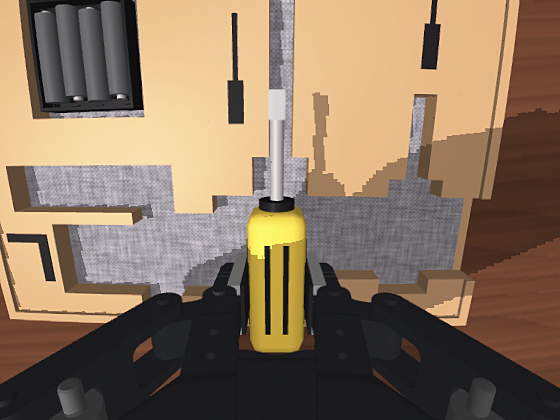

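Request:
jog_arm([
  {"twist":[0,0,-0.008],"linear":[-0.2,-3,0],"jaw":1},
  {"twist":[0,0,-0.008],"linear":[-0.4,-6,0],"jaw":1},
  {"twist":[0,0,-0.008],"linear":[-0.57,-8.44,0],"jaw":1},
  {"twist":[0,0,-0.008],"linear":[-0.57,-8.44,0],"jaw":1},
  {"twist":[0,0,-0.008],"linear":[-0.57,-8.44,0],"jaw":1},
])

```text
time_s: 4.4
tcp_pos: [0.5007, -0.1272, 0.0758]
tcp_rot: [[0.993, -0.116, -0.001], [-0.116, -0.993, 0.0], [-0.001, -0.0, -1.0]]
contact_force: [-0.1, -1.1, -0.4]
finger_gap: 0.0248
```

```bash
python3 - <<'E'
from h import *
w=camera('wrist'); save(w,'w4.png'); keep(w,'w4')
s=state(); print(s['time_s'],s['tcp_pos'],s['finger_gap'],s['contact_force'],s['tcp_rot'])
E
```

```text
4.45 [ 0.50080698 -0.1267462   0.07587358] 0.024848082171843682 [-0.0260573  -0.21356388 -0.35024156] [[ 9.93379576e-01 -1.14876360e-01 -6.63035376e-04]
 [-1.14876289e-01 -9.93379795e-01  1.43466713e-04]
 [-6.75126879e-04 -6.63498588e-05 -9.99999770e-01]]
```

View pics/w4.png

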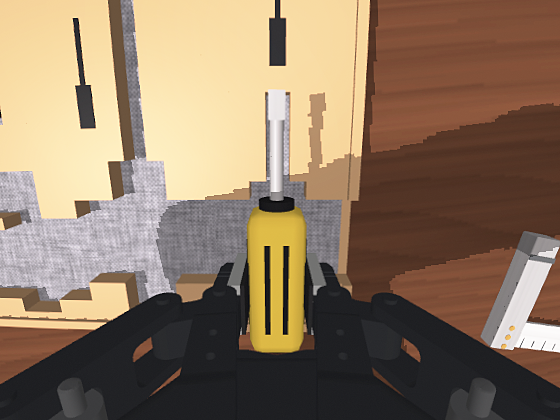

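```bash
python3 - <<'E'
from h import *
c=load('w4'); save(c,'g.png',(220,70,340,220),4)
d=np.array([np.cos(np.radians(-6.6)),np.sin(np.radians(-6.6))])
tip=ray(c,276.5,90,.069)[:2]; fr=ray(c,276.5,200,.069)[:2]
print(tip,tip-.085*d, fr, np.degrees(np.arctan2(*(tip-fr)[::-1])))
for z in(.065,.072): print(ray(c,276.5,90,z)[:2]-.085*d)
E
```

```text
[ 0.58395358 -0.13596281] [ 0.4995169  -0.12619315] [ 0.53868934 -0.13072003] -6.606902212839318
[ 0.50004428 -0.12625701]
[ 0.49912136 -0.12614526]
```

View pics/g.png

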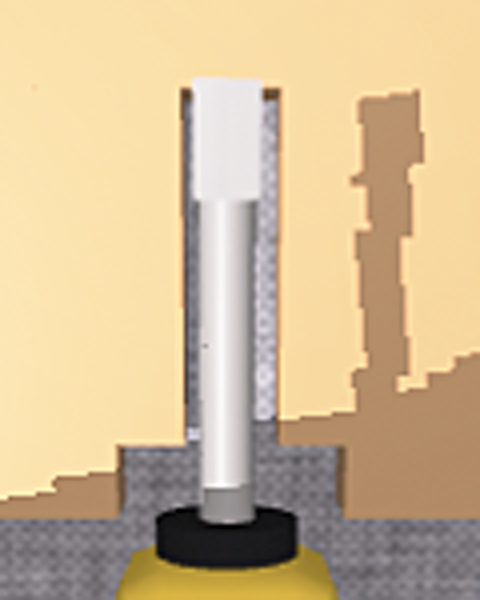

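Request:
jog_arm([
  {"twist":[0,0,0],"linear":[0.1,-0.03,-1.5],"jaw":1},
  {"twist":[0,0,0],"linear":[0.1,-0.03,-2.8],"jaw":1},
  {"twist":[0,0,0],"linear":[0.1,-0.03,-3.8],"jaw":1},
  {"twist":[0,0,0],"linear":[0.1,-0.03,-4.4],"jaw":1},
  {"twist":[0,0,0],"linear":[0.1,-0.03,-4.7],"jaw":1},
])

```text
time_s: 4.95
tcp_pos: [0.5016, -0.1272, 0.0281]
tcp_rot: [[0.993, -0.114, -0.002], [-0.114, -0.993, -0.0], [-0.002, 0.0, -1.0]]
contact_force: [0.3, 0.1, -0.4]
finger_gap: 0.0252
```

Request:
jog_arm([
  {"twist":[0,0,0],"linear":[0,0,-0.15],"jaw":1},
  {"twist":[0,0,0],"linear":[0,0,-0.25],"jaw":1},
  {"twist":[0,0,0],"linear":[0,0,-0.25],"jaw":1},
])

```text
time_s: 5.25
tcp_pos: [0.5024, -0.1273, 0.0274]
tcp_rot: [[0.993, -0.114, 0.001], [-0.114, -0.993, -0.0], [0.001, 0.0, -1.0]]
contact_force: [-1.6, -0.9, 1.9]
finger_gap: 0.0247
```

```bash
python3 - <<'E'
from h import *
w=camera('wrist'); save(w,'w5.png',(150,50,410,400),1.6); keep(w,'w5')
s=state(); print(s['time_s'],s['tcp_pos'],s['finger_gap'],s['contact_force'])
E
```

```text
5.3 [ 0.50236058 -0.12737807  0.02744603] 0.02448036809909063 [-1.84676626 -0.01840753  2.93583489]
```

View pics/w5.png

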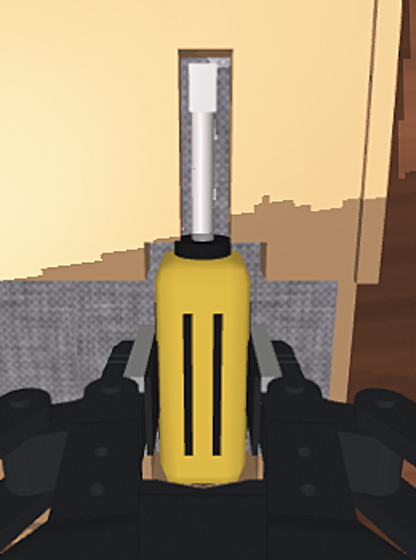

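Request:
jog_arm([
  {"twist":[0,0,0],"linear":[0,0,0],"jaw":0.2},
  {"twist":[0,0,0],"linear":[0,0,0],"jaw":-0.1},
  {"twist":[0,0,0],"linear":[0,0,0],"jaw":-0.2},
  {"twist":[0,0,0],"linear":[0,0,0.5],"jaw":-0.2},
  {"twist":[0,0,0],"linear":[0,0,2],"jaw":-0.2},
])

```text
time_s: 5.8
tcp_pos: [0.5011, -0.1273, 0.046]
tcp_rot: [[0.993, -0.115, -0.003], [-0.115, -0.993, -0.0], [-0.003, 0.0, -1.0]]
contact_force: [-0.0, 0.7, -0.5]
finger_gap: 0.0513
```

Request:
jog_arm([
  {"twist":[0,0,0],"linear":[0,0,3],"jaw":-0.2},
  {"twist":[0,0,0],"linear":[0,0,6],"jaw":-0.2},
  {"twist":[0,0,0],"linear":[0,1,10],"jaw":-0.2},
  {"twist":[0,0,0],"linear":[0,4,12],"jaw":-0.2},
  {"twist":[0,0,0],"linear":[-0.5,8,12],"jaw":-0.2},
])

```text
time_s: 6.3
tcp_pos: [0.4988, -0.0474, 0.1725]
tcp_rot: [[0.993, -0.117, 0.008], [-0.117, -0.993, 0.0], [0.008, -0.001, -1.0]]
contact_force: [1.5, 1.7, -1.0]
finger_gap: 0.0512
```

```bash
python3 - <<'E'
from h import *
w=camera('wrist'); save(w,'w6.png'); keep(w,'w6')
s=state(); print(s['time_s'],s['tcp_pos'],s['finger_gap'],s['contact_force'])
E
```

```text
6.35 [ 0.49768091 -0.04242251  0.17035907] 0.050817075253948504 [ 1.82529502  1.75885593 -0.34486327]
```

View pics/w6.png

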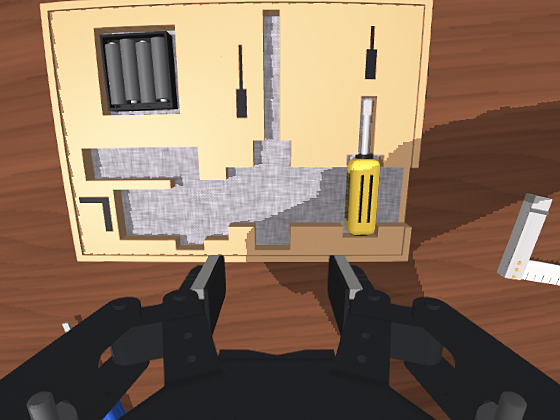

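Request:
jog_arm([
  {"twist":[0,0,-0.06],"linear":[-0.6,4.4,0],"jaw":-0.2},
  {"twist":[0,0,-0.12],"linear":[-1.2,8.8,0],"jaw":-0.2},
  {"twist":[0,0,-0.18],"linear":[-1.8,13.2,0],"jaw":-0.2},
  {"twist":[0,0,-0.24],"linear":[-2.4,17.6,0],"jaw":-0.2},
  {"twist":[0,0,-0.28],"linear":[-3,22,0],"jaw":-0.2},
])

```text
time_s: 6.85
tcp_pos: [0.4666, 0.1744, 0.1684]
tcp_rot: [[0.922, -0.386, 0.002], [-0.386, -0.922, 0.001], [0.001, -0.002, -1.0]]
contact_force: [1.1, -0.6, -0.6]
finger_gap: 0.0516
```

Request:
jog_arm([
  {"twist":[0,0,0],"linear":[-0.6,4.4,0],"jaw":-0.2},
  {"twist":[0,0,0],"linear":[-1.2,8.8,0],"jaw":-0.2},
  {"twist":[0,0,0],"linear":[-1.7,12,0],"jaw":-0.2},
  {"twist":[0,0,0],"linear":[-1.8,13.3,0],"jaw":-0.2},
  {"twist":[0,0,0],"linear":[-1.8,13.3,0],"jaw":-0.2},
])

```text
time_s: 7.35
tcp_pos: [0.4488, 0.3069, 0.1673]
tcp_rot: [[0.924, -0.383, 0.0], [-0.383, -0.924, -0.0], [0.0, 0.0, -1.0]]
contact_force: [0.1, 0.2, 0.2]
finger_gap: 0.0511
```

```bash
python3 - <<'E'
from h import *
w=camera('wrist'); save(w,'w7.png'); keep(w,'w7'); save(w,'g7.png',(230,20,330,320),2)
s=state(); print(s['time_s'],s['tcp_pos'],s['finger_gap'],s['tcp_rot'])
E
```

```text
7.4 [0.44901861 0.30584415 0.1673228 ] 0.05103407345461779 [[ 9.23481675e-01 -3.83642477e-01  2.14415195e-04]
 [-3.83642438e-01 -9.23481694e-01 -1.99956154e-04]
 [ 2.74720182e-04  1.02397076e-04 -9.99999957e-01]]
```

View pics/w7.png

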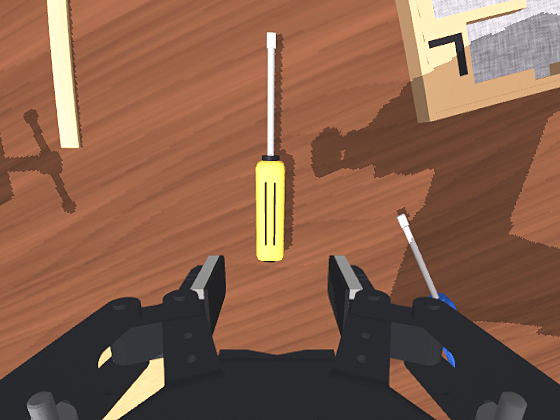

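View pics/g7.png

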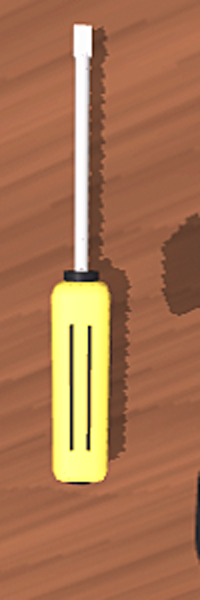

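```bash
python3 - <<'E'
from h import *
c=load('w7')
q=px(c,(230,20),2,[(82,25),(81,275)],.013);u=(q[0]-q[1])/np.linalg.norm(q[0]-q[1])
print(q,np.linalg.norm(q[0]-q[1]),np.degrees(np.arctan2(u[1],u[0])),'ctr from tip',q[0]-u*.1525)
t=px(c,(230,20),2,[(79,284),(79,470)],.026); print(t,t.mean(0),np.linalg.norm(t[0]-t[1]))
E
```

```text
[[0.58855101 0.25503398]
 [0.4937136  0.29516379]] 0.10297832739200494 -22.935321883114316 ctr from tip [0.44810684 0.31446198]
[[0.49126424 0.29686039]
 [0.4120535  0.33016538]] [0.45165887 0.31351288] 0.0859276638103692
```

Request:
jog_arm([
  {"twist":[0,0,-0.006],"linear":[0,0.79,-4],"jaw":-0.2},
  {"twist":[0,0,-0.006],"linear":[0,0.79,-8],"jaw":-0.2},
  {"twist":[0,0,-0.006],"linear":[0,0.79,-11],"jaw":-0.2},
  {"twist":[0,0,-0.006],"linear":[0,0.79,-13.3],"jaw":-0.2},
  {"twist":[0,0,-0.006],"linear":[0,0.79,-14.6],"jaw":-0.2},
])

```text
time_s: 7.9
tcp_pos: [0.4489, 0.3116, 0.0191]
tcp_rot: [[0.92, -0.392, -0.002], [-0.392, -0.92, -0.002], [-0.001, 0.002, -1.0]]
contact_force: [0.1, 0.5, 0.5]
finger_gap: 0.0513
```

Request:
jog_arm([
  {"twist":[0,0,0],"linear":[0,0,0],"jaw":-0.2},
  {"twist":[0,0,0],"linear":[0,0,0],"jaw":0.3},
  {"twist":[0,0,0],"linear":[0,0,0],"jaw":1},
  {"twist":[0,0,0],"linear":[0,0,0],"jaw":1},
  {"twist":[0,0,0],"linear":[0,0,0],"jaw":1},
])

```text
time_s: 8.4
tcp_pos: [0.45, 0.3144, 0.023]
tcp_rot: [[0.921, -0.39, 0.003], [-0.39, -0.921, 0.002], [0.002, -0.003, -1.0]]
contact_force: [-0.2, -0.4, 6.3]
finger_gap: 0.0247
```

Request:
jog_arm([
  {"twist":[0,0,0],"linear":[0,0,0.5],"jaw":1},
  {"twist":[0,0,0],"linear":[0,0,1.5],"jaw":1},
  {"twist":[0,0,0],"linear":[0,0,3.5],"jaw":1},
  {"twist":[0,0,0],"linear":[0,0,6],"jaw":1},
  {"twist":[0,0,0],"linear":[0,0,8],"jaw":1},
])

```text
time_s: 8.9
tcp_pos: [0.4492, 0.3137, 0.1028]
tcp_rot: [[0.921, -0.39, 0.001], [-0.39, -0.921, 0.001], [0.0, -0.001, -1.0]]
contact_force: [0.2, 0.6, -0.4]
finger_gap: 0.0247
```

Request:
jog_arm([
  {"twist":[0,0,0.03],"linear":[0.4,-2,0],"jaw":1},
  {"twist":[0,0,0.09],"linear":[1.1,-6,0],"jaw":1},
  {"twist":[0,0,0.15],"linear":[1.8,-10,0],"jaw":1},
  {"twist":[0,0,0.21],"linear":[2.5,-14,0],"jaw":1},
  {"twist":[0,0,0.26],"linear":[3.2,-18,0],"jaw":1},
])

```text
time_s: 9.4
tcp_pos: [0.481, 0.1322, 0.1015]
tcp_rot: [[0.991, -0.137, 0.001], [-0.137, -0.991, 0.0], [0.0, -0.0, -1.0]]
contact_force: [0.8, 0.3, -0.6]
finger_gap: 0.0248
```

Request:
jog_arm([
  {"twist":[0,0,0.025],"linear":[0.7,-4,0],"jaw":1},
  {"twist":[0,0,0.025],"linear":[1.4,-8,0],"jaw":1},
  {"twist":[0,0,0.025],"linear":[2.1,-12,0],"jaw":1},
  {"twist":[0,0,0.025],"linear":[2.8,-16,0],"jaw":1},
  {"twist":[0,0,0.025],"linear":[2.9,-17.8,0],"jaw":1},
])

```text
time_s: 9.9
tcp_pos: [0.5101, -0.0471, 0.1014]
tcp_rot: [[0.993, -0.118, 0.0], [-0.118, -0.993, -0.0], [0.0, 0.0, -1.0]]
contact_force: [0.8, 0.2, -1.0]
finger_gap: 0.0248
```

Request:
jog_arm([
  {"twist":[0,0,0],"linear":[0,0,-1],"jaw":1},
  {"twist":[0,0,0],"linear":[0,0,-2],"jaw":1},
  {"twist":[0,0,0],"linear":[0,0,-2.5],"jaw":1},
  {"twist":[0,0,0],"linear":[0,0,-2.5],"jaw":1},
])

```text
time_s: 10.3
tcp_pos: [0.5093, -0.0436, 0.0744]
tcp_rot: [[0.993, -0.114, -0.002], [-0.114, -0.993, -0.0], [-0.002, 0.001, -1.0]]
contact_force: [-0.7, 0.4, -1.1]
finger_gap: 0.0247
```

```bash
python3 - <<'E'
from h import *
w=camera('wrist'); save(w,'w8.png'); keep(w,'w8'); save(w,'g8.png',(220,0,340,220),2.7)
s=state(); print(s['time_s'],s['tcp_pos'],s['finger_gap'],s['tcp_rot'])
E
```

```text
10.35 [ 0.50970879 -0.0436182   0.07522189] 0.025112493237849278 [[ 9.93471794e-01 -1.14072633e-01 -1.10861283e-03]
 [-1.14073156e-01 -9.93472263e-01 -4.21168205e-04]
 [-1.05333233e-03  5.44881697e-04 -9.99999297e-01]]
```

View pics/w8.png

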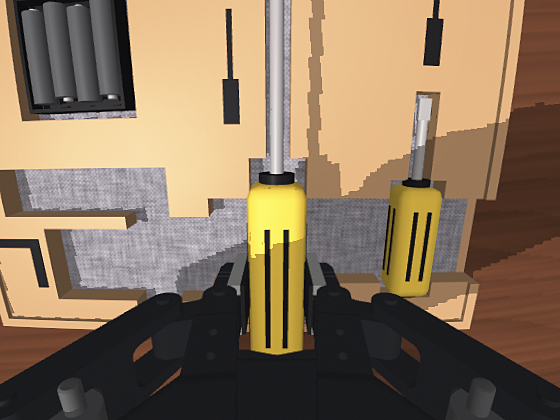

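View pics/g8.png

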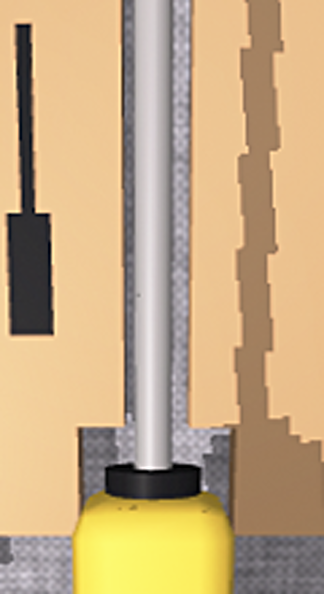

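```bash
python3 - <<'E'
from h import *
c=load('w8')
u=np.array([np.cos(np.radians(-6.6)),np.sin(np.radians(-6.6))])
q=px(c,(220,0),2.7,[(153,468),(152,10)],.066)
print(q,np.degrees(np.arctan2(*(q[1]-q[0])[::-1])),q[0]-u*.0495,q[0]-u*.052)
E
```

```text
[[ 0.55891966 -0.04826746]
 [ 0.62490951 -0.05565724]] -6.38956622515342 [ 0.5097477  -0.04257807] [ 0.50726427 -0.04229072]
```

Request:
jog_arm([
  {"twist":[0,0,0],"linear":[0.1,-0.07,-1.5],"jaw":1},
  {"twist":[0,0,0],"linear":[0.1,-0.07,-2.8],"jaw":1},
  {"twist":[0,0,0],"linear":[0.1,-0.07,-3.7],"jaw":1},
  {"twist":[0,0,0],"linear":[0.1,-0.07,-4.2],"jaw":1},
  {"twist":[0,0,0],"linear":[0.1,-0.07,-4.4],"jaw":1},
])

```text
time_s: 10.85
tcp_pos: [0.5106, -0.0453, 0.0308]
tcp_rot: [[0.993, -0.116, -0.001], [-0.116, -0.993, -0.001], [-0.001, 0.001, -1.0]]
contact_force: [-0.2, -0.2, -0.5]
finger_gap: 0.0245
```

Request:
jog_arm([
  {"twist":[0,0,0],"linear":[0,0,-0.15],"jaw":1},
  {"twist":[0,0,0],"linear":[0,0,-0.3],"jaw":1},
  {"twist":[0,0,0],"linear":[0,0,-0.3],"jaw":1},
])

```text
time_s: 11.15
tcp_pos: [0.5113, -0.045, 0.0291]
tcp_rot: [[0.993, -0.116, 0.001], [-0.116, -0.993, 0.0], [0.001, -0.0, -1.0]]
contact_force: [-0.0, -0.4, -0.6]
finger_gap: 0.0248
```

```bash
python3 - <<'E'
from h import *
w=camera('wrist'); save(w,'w9.png',(150,0,410,400),1.5); keep(w,'w9')
s=state(); print(s['time_s'],s['tcp_pos'],s['finger_gap'],s['contact_force'])
E
```

```text
11.2 [ 0.51125962 -0.0450852   0.02910102] 0.024878685710413715 [ 0.13871665 -0.11811667 -0.86717304]
```

View pics/w9.png

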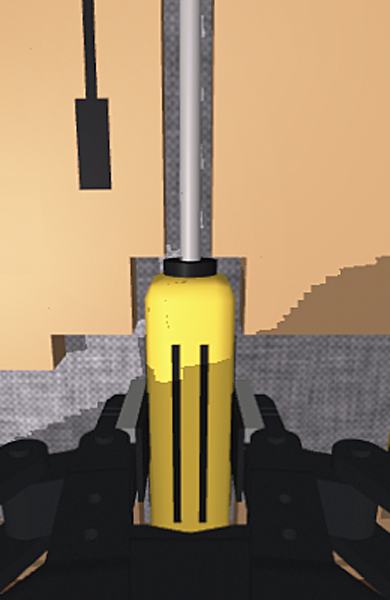

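Request:
jog_arm([
  {"twist":[0,0,0],"linear":[0,0.06,-0.1],"jaw":1},
  {"twist":[0,0,0],"linear":[0,0.06,-0.15],"jaw":1},
])

```text
time_s: 11.4
tcp_pos: [0.5113, -0.045, 0.029]
tcp_rot: [[0.993, -0.115, 0.001], [-0.115, -0.993, -0.001], [0.001, 0.001, -1.0]]
contact_force: [-6.8, -0.5, 11.2]
finger_gap: 0.025
```

Request:
jog_arm([
  {"twist":[0,0,0],"linear":[0,0,0.1],"jaw":1},
  {"twist":[0,0,0],"linear":[0,0,0.1],"jaw":0.2},
  {"twist":[0,0,0],"linear":[0,0,0.1],"jaw":-0.1},
  {"twist":[0,0,0],"linear":[0,0,0.1],"jaw":-0.2},
  {"twist":[0,0,0],"linear":[0,0,1],"jaw":-0.2},
])

```text
time_s: 11.9
tcp_pos: [0.5101, -0.0446, 0.0361]
tcp_rot: [[0.993, -0.116, -0.003], [-0.116, -0.993, -0.0], [-0.003, 0.001, -1.0]]
contact_force: [0.0, 0.1, -0.4]
finger_gap: 0.0511
```

Request:
jog_arm([
  {"twist":[0,0,0],"linear":[0,0,3],"jaw":-0.2},
  {"twist":[0,0,0],"linear":[0,0,7],"jaw":-0.2},
  {"twist":[0,0,0],"linear":[-0.5,0,11],"jaw":-0.2},
  {"twist":[0,0,0],"linear":[-1,0,14],"jaw":-0.2},
  {"twist":[0,0,0],"linear":[-1,0,14],"jaw":-0.2},
])

```text
time_s: 12.4
tcp_pos: [0.5029, -0.0446, 0.1837]
tcp_rot: [[0.993, -0.115, 0.01], [-0.115, -0.993, 0.001], [0.009, -0.002, -1.0]]
contact_force: [0.5, 0.2, -0.4]
finger_gap: 0.0513
```

```bash
python3 - <<'E'
from h import *
w=camera('wrist'); save(w,'w10.png'); keep(w,'w10')
s=state(); print(s['time_s'],s['tcp_pos'],s['finger_gap'],s['contact_force'],s['qpos'])
E
```

```text
12.45 [ 0.50206996 -0.04434242  0.18063289] 0.051038940223349566 [ 0.04227155  0.23758705 -0.14531457] [ 1.79291682e+01 -1.27430763e+01 -1.62438576e+01  4.29785834e-02
 -8.61747566e+01  6.54412760e+01]
```

View pics/w10.png

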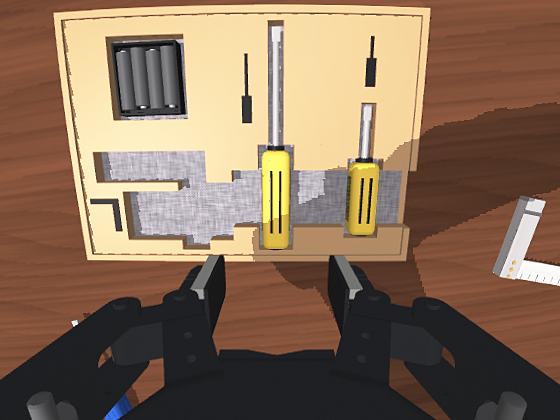

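Request:
jog_arm([
  {"twist":[0,0,-0.04],"linear":[-0.8,-4,0],"jaw":-0.2},
  {"twist":[0,0,-0.08],"linear":[-1.7,-8.5,0],"jaw":-0.2},
  {"twist":[0,0,-0.12],"linear":[-2.6,-13,0],"jaw":-0.2},
  {"twist":[0,0,-0.165],"linear":[-3.5,-17.5,0],"jaw":-0.2},
  {"twist":[0,0,-0.165],"linear":[-4.4,-22,0],"jaw":-0.2},
])

```text
time_s: 12.95
tcp_pos: [0.4561, -0.266, 0.1764]
tcp_rot: [[0.961, -0.278, -0.001], [-0.278, -0.961, 0.0], [-0.001, -0.0, -1.0]]
contact_force: [0.1, 0.5, -0.4]
finger_gap: 0.0511
```

Request:
jog_arm([
  {"twist":[0,0,0],"linear":[-0.7,-3.2,0],"jaw":-0.2},
  {"twist":[0,0,0],"linear":[-0.7,-3.7,0],"jaw":-0.2},
  {"twist":[0,0,0],"linear":[-0.7,-3.7,0],"jaw":-0.2},
])

```text
time_s: 13.25
tcp_pos: [0.4493, -0.3022, 0.176]
tcp_rot: [[0.96, -0.279, -0.002], [-0.279, -0.96, 0.001], [-0.002, -0.0, -1.0]]
contact_force: [0.1, 0.7, -0.1]
finger_gap: 0.0512
```

```bash
python3 - <<'E'
from h import *
w=camera('wrist'); save(w,'w11.png'); keep(w,'w11'); save(w,'g11.png',(200,120,400,290),4)
s=state(); print(s['time_s'],s['tcp_pos'],s['finger_gap'],s['tcp_rot'],s['qpos'])
E
```

```text
13.3 [ 0.44973147 -0.30138249  0.17631238] 0.051121778061327804 [[ 9.60592095e-01 -2.77957914e-01 -1.49186477e-03]
 [-2.77957256e-01 -9.60593233e-01  6.35398205e-04]
 [-1.60968917e-03 -1.95683854e-04 -9.99998685e-01]] [-1.25563870e+01 -6.39224625e+00 -1.10883724e+01 -1.70069523e-02
 -8.53952218e+01  8.64194103e+01]
```

View pics/w11.png

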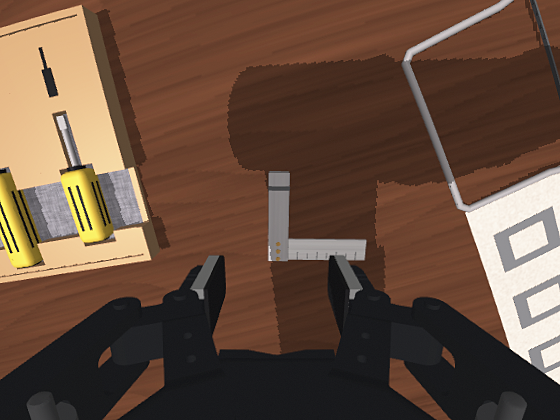

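View pics/g11.png

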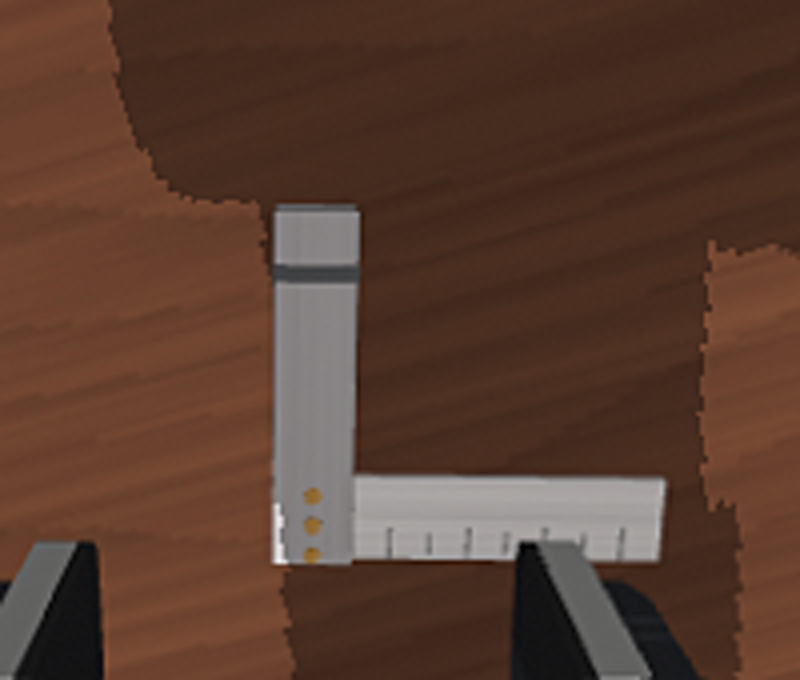

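```bash
python3 - <<'E'
from h import *
c=load('w11')
q=px(c,(200,120),4,[(275,209),(360,207),(352,564),(281,564)],.014)
t,y,r=fit([(-.045,-.010),(-.045,.010),(.045,.010),(.045,-.010)],q);print(t,y,r)
R=lambda a:np.array([[np.cos(a),-np.sin(a)],[np.sin(a),np.cos(a)]])
print('grasp',t+R(np.radians(y))@[-.014,0])
q=px(c,(200,120),4,[(355,475),(666,480),(660,562)],.0085)
print(*fit([(.023,.010),(.023,.09),(.045,.09)],q))
E
```

```text
[ 0.43640029 -0.30004193] 163.83314139176457 [[-0.28950492  0.00433238]
 [ 0.18762738 -0.02830209]
 [ 0.32673641  0.97206252]
 [-0.22485887 -0.94809281]]
grasp [ 0.44984666 -0.30394003]
[ 0.43654773 -0.30000762] 162.6483426955249 [[-0.01499215 -0.26641319]
 [ 0.37075645  0.40343441]
 [-0.3557643  -0.13702121]]
```

Request:
jog_arm([
  {"twist":[0,0,-0.007],"linear":[0,-0.24,-4],"jaw":-0.2},
  {"twist":[0,0,-0.007],"linear":[0,-0.24,-8],"jaw":-0.2},
  {"twist":[0,0,-0.007],"linear":[0,-0.24,-11.5],"jaw":-0.2},
  {"twist":[0,0,-0.007],"linear":[0,-0.24,-14],"jaw":-0.2},
  {"twist":[0,0,-0.007],"linear":[0,-0.24,-15.3],"jaw":-0.2},
])

```text
time_s: 13.8
tcp_pos: [0.4491, -0.3021, 0.0214]
tcp_rot: [[0.959, -0.282, -0.003], [-0.282, -0.959, 0.002], [-0.004, -0.001, -1.0]]
contact_force: [-0.1, 0.1, 0.5]
finger_gap: 0.0514
```

Request:
jog_arm([
  {"twist":[0,0,0],"linear":[0,0,0],"jaw":-0.2},
  {"twist":[0,0,0],"linear":[0,0,0],"jaw":0.2},
])

```text
time_s: 14.0
tcp_pos: [0.451, -0.3038, 0.0257]
tcp_rot: [[0.959, -0.283, 0.001], [-0.283, -0.959, -0.001], [0.002, 0.001, -1.0]]
contact_force: [0.5, -0.7, 0.9]
finger_gap: 0.0381
```

Request:
jog_arm([
  {"twist":[0,0,0],"linear":[0,0,-0.2],"jaw":0.2},
  {"twist":[0,0,0],"linear":[0,0,-0.2],"jaw":0.2},
])

```text
time_s: 14.2
tcp_pos: [0.4508, -0.304, 0.0234]
tcp_rot: [[0.959, -0.284, 0.002], [-0.284, -0.959, -0.001], [0.002, 0.0, -1.0]]
contact_force: [-0.1, 0.1, -0.4]
finger_gap: 0.0341
```

Request:
jog_arm([
  {"twist":[0,0,0],"linear":[-0.08,0,-0.35],"jaw":0.2},
  {"twist":[0,0,0],"linear":[-0.08,0,-0.35],"jaw":0.2},
])

```text
time_s: 14.4
tcp_pos: [0.449, -0.3039, 0.0186]
tcp_rot: [[0.959, -0.284, -0.0], [-0.284, -0.959, 0.0], [-0.0, -0.0, -1.0]]
contact_force: [0.4, 0.1, -0.8]
finger_gap: 0.034
```

Request:
jog_arm([
  {"twist":[0,0,0],"linear":[0,0,0],"jaw":0.6},
  {"twist":[0,0,0],"linear":[0,0,0],"jaw":1},
  {"twist":[0,0,0],"linear":[0,0,0],"jaw":1},
  {"twist":[0,0,0],"linear":[0,0,0],"jaw":1},
])

```text
time_s: 14.8
tcp_pos: [0.4493, -0.304, 0.019]
tcp_rot: [[0.959, -0.284, 0.0], [-0.284, -0.959, -0.0], [0.0, 0.0, -1.0]]
contact_force: [-0.6, -0.4, 2.4]
finger_gap: 0.0181
```

Request:
jog_arm([
  {"twist":[0,0,0],"linear":[0,0,0.5],"jaw":1},
  {"twist":[0,0,0],"linear":[0,0,1.5],"jaw":1},
  {"twist":[0,0,0],"linear":[0,0,3.5],"jaw":1},
  {"twist":[0,0,0],"linear":[0,0,6],"jaw":1},
  {"twist":[0,0,0],"linear":[0,0,9],"jaw":1},
])

```text
time_s: 15.3
tcp_pos: [0.4486, -0.3036, 0.1092]
tcp_rot: [[0.959, -0.284, -0.002], [-0.284, -0.959, 0.001], [-0.002, -0.0, -1.0]]
contact_force: [0.3, -0.1, -1.8]
finger_gap: 0.0182
```

```bash
python3 - <<'E'
from h import *
w=camera('wrist'); save(w,'w12.png')
s=state(); print(s['time_s'],s['tcp_pos'],s['finger_gap'],s['contact_force'],s['moment'])
E
```

```text
15.35 [ 0.45097185 -0.3052297   0.11613814] 0.018331091986168464 [ 1.80277831 -0.64280637  3.69878952] [-0.3796075  -0.47105954  0.05428855]
```

View pics/w12.png

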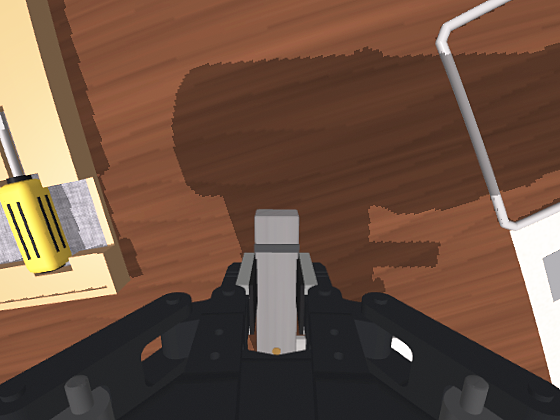

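Request:
jog_arm([
  {"twist":[0,0,-0.07],"linear":[0.1,0.8,0],"jaw":1},
  {"twist":[0,0,-0.2],"linear":[0.4,2.4,0],"jaw":1},
  {"twist":[0,0,-0.34],"linear":[0.6,4,0],"jaw":1},
  {"twist":[0,0,-0.48],"linear":[0.9,5.6,0],"jaw":1},
  {"twist":[0,0,-0.62],"linear":[1.2,7.2,0],"jaw":1},
])

```text
time_s: 15.85
tcp_pos: [0.4613, -0.2313, 0.1091]
tcp_rot: [[0.611, -0.792, 0.0], [-0.792, -0.611, 0.0], [0.0, -0.0, -1.0]]
contact_force: [-0.3, 0.3, -2.8]
finger_gap: 0.0186
```

Request:
jog_arm([
  {"twist":[0,0,-0.14],"linear":[0.3,1.6,0],"jaw":1},
  {"twist":[0,0,-0.28],"linear":[0.6,3.2,0],"jaw":1},
  {"twist":[0,0,-0.42],"linear":[0.9,4.8,0],"jaw":1},
  {"twist":[0,0,-0.56],"linear":[1.2,6.4,0],"jaw":1},
  {"twist":[0,0,-0.7],"linear":[1.4,8,0],"jaw":1},
])

```text
time_s: 16.35
tcp_pos: [0.4753, -0.1512, 0.1091]
tcp_rot: [[-0.043, -0.999, 0.0], [-0.999, 0.043, 0.0], [-0.0, -0.0, -1.0]]
contact_force: [0.2, 0.9, -1.6]
finger_gap: 0.0182
```

Request:
jog_arm([
  {"twist":[0,0,-0.14],"linear":[0.3,1.6,0],"jaw":1},
  {"twist":[0,0,-0.28],"linear":[0.6,3.2,0],"jaw":1},
  {"twist":[0,0,-0.42],"linear":[0.9,4.8,0],"jaw":1},
  {"twist":[0,0,-0.56],"linear":[1.2,6.4,0],"jaw":1},
  {"twist":[0,0,-0.7],"linear":[1.4,8,0],"jaw":1},
])

```text
time_s: 16.85
tcp_pos: [0.4893, -0.0712, 0.1091]
tcp_rot: [[-0.676, -0.737, 0.0], [-0.737, 0.676, 0.0], [-0.0, 0.0, -1.0]]
contact_force: [0.3, 0.0, -2.6]
finger_gap: 0.0184
```

Request:
jog_arm([
  {"twist":[0,0,-0.14],"linear":[0.3,1.6,0],"jaw":1},
  {"twist":[0,0,-0.28],"linear":[0.6,3.2,0],"jaw":1},
  {"twist":[0,0,-0.42],"linear":[0.9,4.8,0],"jaw":1},
  {"twist":[0,0,-0.56],"linear":[1.2,6.4,0],"jaw":1},
  {"twist":[0,0,-0.7],"linear":[1.4,8,0],"jaw":1},
])

```text
time_s: 17.35
tcp_pos: [0.5033, 0.0088, 0.1091]
tcp_rot: [[-0.992, -0.128, 0.0], [-0.128, 0.992, 0.0], [-0.0, 0.0, -1.0]]
contact_force: [-0.1, -0.3, -2.2]
finger_gap: 0.0183
```

Request:
jog_arm([
  {"twist":[0,0,-0.12],"linear":[0.1,1.5,0],"jaw":1},
  {"twist":[0,0,-0.21],"linear":[0.1,2.6,0],"jaw":1},
  {"twist":[0,0,-0.249],"linear":[0.1,3,0],"jaw":1},
  {"twist":[0,0,-0.249],"linear":[0.1,3,0],"jaw":1},
  {"twist":[0,0,-0.249],"linear":[0.1,3,0],"jaw":1},
])

```text
time_s: 17.85
tcp_pos: [0.5042, 0.0381, 0.109]
tcp_rot: [[-0.994, 0.114, 0.0], [0.114, 0.994, 0.0], [-0.0, 0.0, -1.0]]
contact_force: [0.2, 0.4, -2.3]
finger_gap: 0.0184
```

```bash
python3 - <<'E'
from h import *
w=camera('wrist'); save(w,'w13.png'); keep(w,'w13')
s=state(); print(s['time_s'],s['tcp_pos'],s['finger_gap'],s['tcp_rot'],s['qpos'],s['contact_force'])
c=camera('scene');save(c,'s13.png',(200,140,400,290),4);keep(c,'s13')
E
```

```text
17.9 [0.50418558 0.03790162 0.10890276] 0.018152090109309963 [[-9.93477799e-01  1.14025709e-01 -1.53305353e-05]
 [ 1.14025706e-01  9.93477791e-01  1.33279290e-04]
 [ 3.04278119e-05  1.30661940e-04 -9.99999991e-01]] [ 2.71639264e+01 -1.07877801e+01 -2.20835956e+01 -7.33729311e-03
 -7.87014798e+01 -1.23709922e+02] [-0.45552304 -0.89177133 -2.22373715]
```

View pics/w13.png

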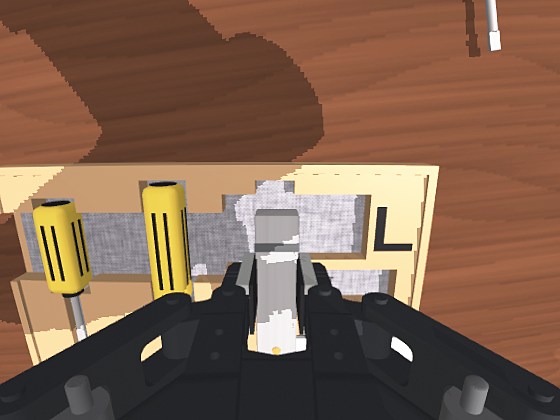

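View pics/s13.png

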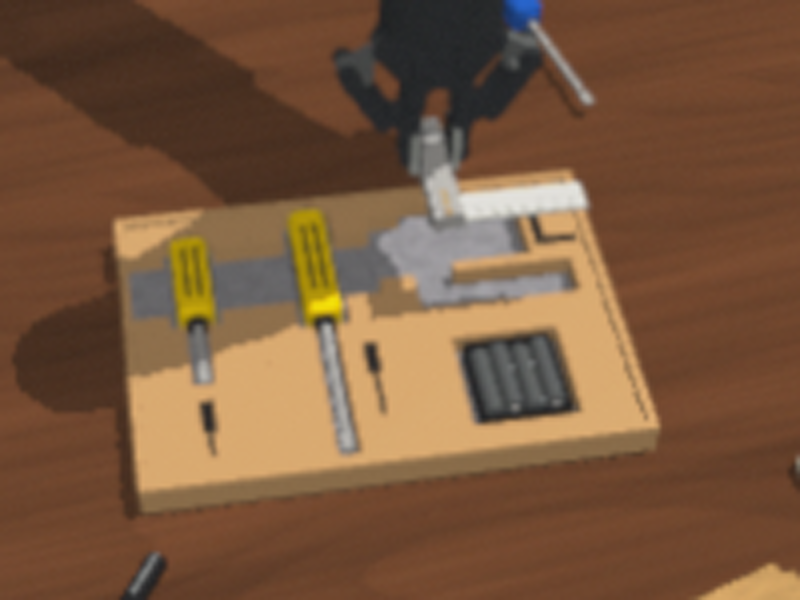

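Request:
jog_arm([
  {"twist":[0,0,0],"linear":[0,0,-1.5],"jaw":1},
  {"twist":[0,0,0],"linear":[0,0,-3.5],"jaw":1},
  {"twist":[0,0,0],"linear":[0,0,-4.8],"jaw":1},
  {"twist":[0,0,0],"linear":[0,0,-5.3],"jaw":1},
  {"twist":[0,0,0],"linear":[0,0,-5.3],"jaw":1},
])

```text
time_s: 18.45
tcp_pos: [0.5038, 0.0377, 0.0547]
tcp_rot: [[-0.993, 0.115, -0.002], [0.115, 0.993, -0.001], [0.002, -0.001, -1.0]]
contact_force: [-0.6, 0.3, -2.4]
finger_gap: 0.0182
```

```bash
python3 - <<'E'
from h import *
w=camera('wrist'); save(w,'w14.png'); keep(w,'w14'); save(w,'g14.png',(200,160,400,310),4)
s=state(); print(s['time_s'],s['tcp_pos'],s['contact_force'])
c=camera('scene');save(c,'s14.png',(280,150,370,240),6.5);keep(c,'s14')
E
```

```text
18.5 [0.50432884 0.037931   0.05578005] [-0.79871192 -0.09962191 -1.84048804]
```

View pics/g14.png

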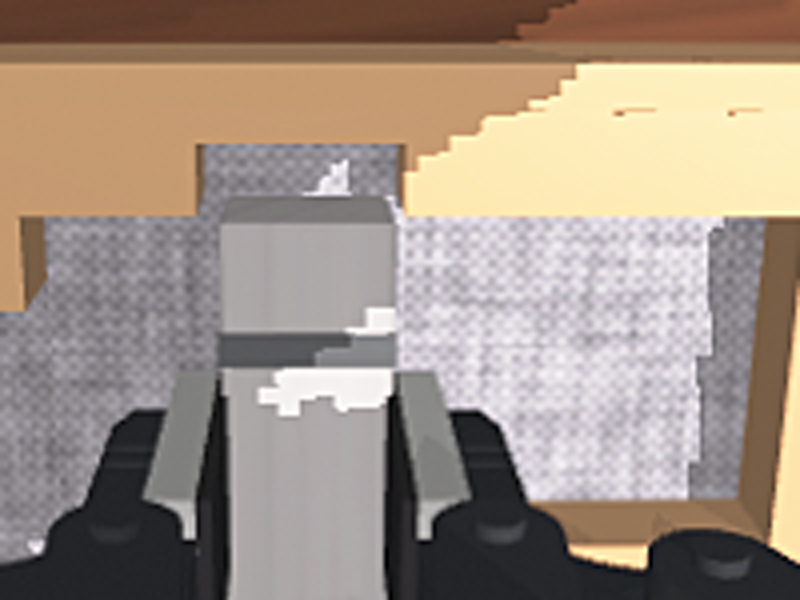

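View pics/s14.png

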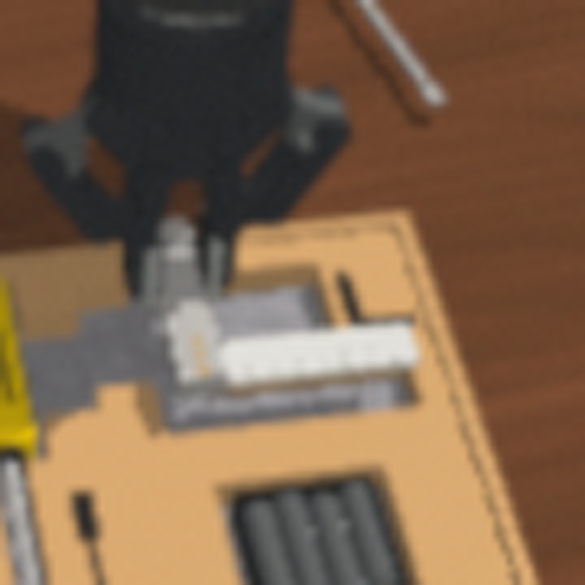

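```bash
python3 - <<'E'
from h import *
c=load('w14')
a=px(c,(200,160),4,[(220,223),(394,223)],.0508); b=px(c,(200,160),4,[(202,144),(400,144)],.021)
u=np.array([np.cos(np.radians(-6.6)),np.sin(np.radians(-6.6))])
v=np.array([-u[1],u[0]])
print(a,b,np.linalg.norm(a[0]-a[1]),np.linalg.norm(b[0]-b[1]))
d=a.mean(0)-b.mean(0); print('along',d@u,'across',d@v, 'stock centre',a.mean(0)+.045*u,'bay centre',b.mean(0)+.049*u)
f=px(c,(200,160),4,[(222,380),(388,380)],.0508);print(f.mean(0)-a.mean(0),np.degrees(np.arctan2(*(f.mean(0)-a.mean(0))[::-1])))
E
```

```text
[[0.47085596 0.03317091]
 [0.47302536 0.05204838]] [[0.46737037 0.02915835]
 [0.47036035 0.05515546]] 0.01900170929922975 0.026168491769400715
along 0.003002878626425434 across 0.0008032069178896806 stock centre [0.51664243 0.03743747] bay centre [0.51754063 0.03652498]
[ 0.01822149 -0.00232306] -7.265444175113125
```

Request:
jog_arm([
  {"twist":[0,0,0],"linear":[0.09,-0.08,-0.6],"jaw":1},
  {"twist":[0,0,0],"linear":[0.09,-0.08,-1.4],"jaw":1},
  {"twist":[0,0,0],"linear":[0.09,-0.08,-2],"jaw":1},
  {"twist":[0,0,0],"linear":[0.09,-0.08,-2.5],"jaw":1},
  {"twist":[0,0,0],"linear":[0.09,-0.08,-2.75],"jaw":1},
])

```text
time_s: 19.05
tcp_pos: [0.5048, 0.0372, 0.0274]
tcp_rot: [[-0.993, 0.115, -0.001], [0.115, 0.993, -0.0], [0.001, -0.0, -1.0]]
contact_force: [-0.6, 0.1, -3.2]
finger_gap: 0.0183
```

Request:
jog_arm([
  {"twist":[0,0,0],"linear":[0,0,-0.1],"jaw":1},
  {"twist":[0,0,0],"linear":[0,0,-0.2],"jaw":1},
  {"twist":[0,0,0],"linear":[0,0,-0.2],"jaw":1},
])

```text
time_s: 19.35
tcp_pos: [0.5052, 0.0373, 0.0264]
tcp_rot: [[-0.993, 0.115, 0.0], [0.115, 0.993, 0.0], [-0.0, 0.0, -1.0]]
contact_force: [-0.3, -0.1, -2.0]
finger_gap: 0.0185
```

Request:
jog_arm([
  {"twist":[0,0,0],"linear":[0,0,-0.1],"jaw":1},
  {"twist":[0,0,0],"linear":[0,0,-0.15],"jaw":1},
  {"twist":[0,0,0],"linear":[0,0,-0.15],"jaw":1},
])

```text
time_s: 19.65
tcp_pos: [0.5053, 0.0373, 0.025]
tcp_rot: [[-0.993, 0.115, 0.0], [0.115, 0.993, 0.0], [-0.0, 0.0, -1.0]]
contact_force: [-1.7, 0.0, -0.9]
finger_gap: 0.018
```

```bash
python3 - <<'E'
from h import *
w=camera('wrist'); keep(w,'w15'); save(w,'g15.png',(200,160,400,310),4)
s=state(); print(s['time_s'],s['tcp_pos'],s['contact_force'])
c=camera('scene');save(c,'s15.png',(280,150,370,240),6.5)
E
```

```text
19.7 [0.50529691 0.03735148 0.02506707] [-0.47949199  1.23448458  0.05190758]
```

View pics/g15.png

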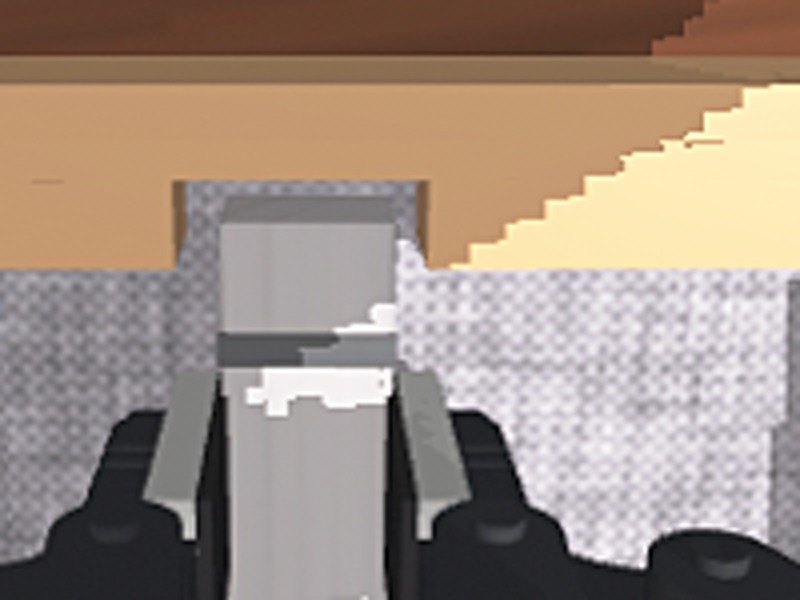

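View pics/s15.png

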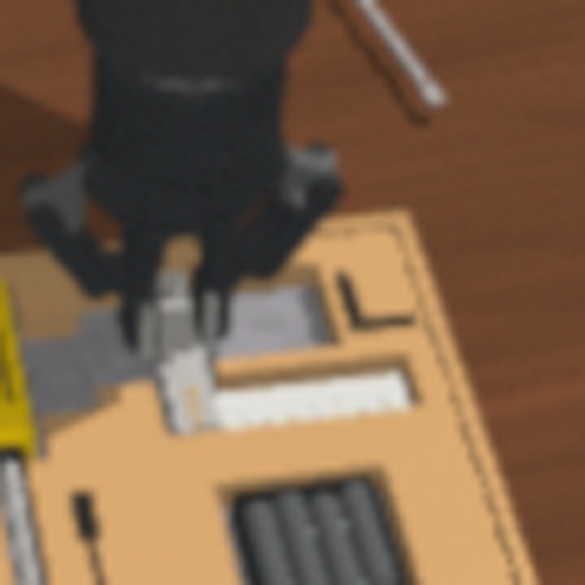

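Request:
jog_arm([
  {"twist":[0,0,0],"linear":[0,0,-0.05],"jaw":1},
  {"twist":[0,0,0],"linear":[0,0,-0.05],"jaw":1},
])

```text
time_s: 19.95
tcp_pos: [0.5053, 0.0373, 0.025]
tcp_rot: [[-0.993, 0.115, 0.0], [0.115, 0.993, 0.0], [-0.0, 0.0, -1.0]]
contact_force: [-4.4, 1.3, 5.6]
finger_gap: 0.0181
```

Request:
jog_arm([
  {"twist":[0,0,0],"linear":[0,0,0],"jaw":0.4},
  {"twist":[0,0,0],"linear":[0,0,0],"jaw":0.2},
  {"twist":[0,0,0],"linear":[0,0,0],"jaw":0.2},
  {"twist":[0,0,0],"linear":[0,0,0],"jaw":0.2},
])

```text
time_s: 20.35
tcp_pos: [0.5052, 0.0373, 0.0241]
tcp_rot: [[-0.993, 0.115, 0.0], [0.115, 0.993, 0.0], [-0.0, 0.0, -1.0]]
contact_force: [0.6, 0.1, -0.3]
finger_gap: 0.0341
```

Released cleanly on the floor; lifting away.

Request:
jog_arm([
  {"twist":[0,0,0],"linear":[0,0,0.7],"jaw":0.2},
  {"twist":[0,0,0],"linear":[0,0,2.5],"jaw":0.2},
  {"twist":[0,0,0],"linear":[0,0,6],"jaw":0.2},
  {"twist":[0,0,0],"linear":[0,0,10],"jaw":0.2},
  {"twist":[0,0,0],"linear":[0,0,14],"jaw":0.2},
])

```text
time_s: 20.85
tcp_pos: [0.5049, 0.0371, 0.1662]
tcp_rot: [[-0.993, 0.115, 0.0], [0.115, 0.993, -0.0], [-0.0, -0.0, -1.0]]
contact_force: [2.1, 1.2, -0.8]
finger_gap: 0.0344
```

Request:
jog_arm([
  {"twist":[0,0,0],"linear":[0,2,4],"jaw":0.2},
  {"twist":[0,0,0],"linear":[2,4,8],"jaw":0.2},
  {"twist":[0,0,0],"linear":[5,4,9],"jaw":0.2},
  {"twist":[0,0,0],"linear":[7,4,9],"jaw":0.2},
  {"twist":[0,0,0],"linear":[7,4,9],"jaw":0.2},
])

```text
time_s: 21.35
tcp_pos: [0.5765, 0.0774, 0.2537]
tcp_rot: [[-0.993, 0.116, -0.001], [0.116, 0.993, -0.0], [0.001, -0.0, -1.0]]
contact_force: [-0.5, -0.3, -1.6]
finger_gap: 0.0343
```

```bash
python3 - <<'E'
from h import *
w=camera('wrist'); save(w,'w16.png'); keep(w,'w16'); 
s=state(); print(s['time_s'],s['tcp_pos'],s['contact_force'])
c=camera('scene');save(c,'s16.png',(210,160,380,280),4.6);keep(c,'s16')
E
```

```text
21.4 [0.5755767  0.07725318 0.25370868] [ 0.45686976  0.12324386 -0.75968398]
```

View pics/w16.png

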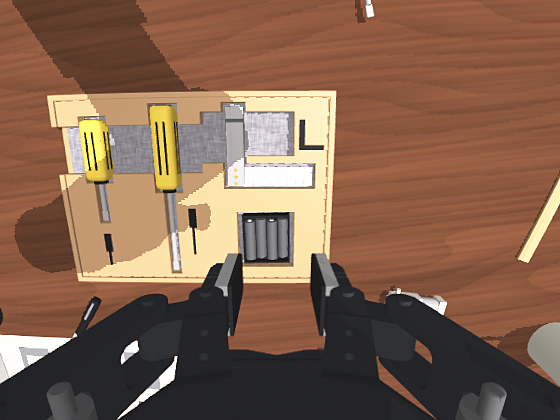

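View pics/s16.png

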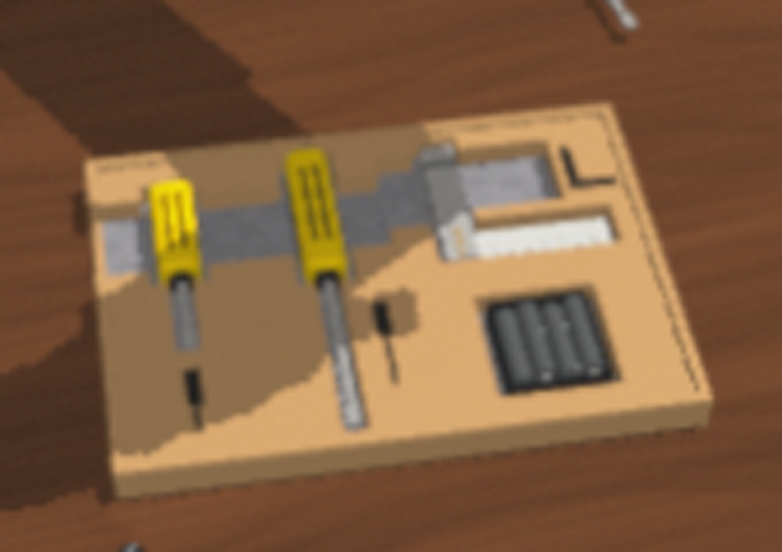

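```bash
python3 - <<'E'
from h import *
c=load('w16')
save(c,'g16.png',(190,90,330,200),5.7)
for n,p in dict(short1=(95,128),short2=(98,172),long1=(162,112),long2=(168,180),stk1=(235,112),stk2=(235,140),stk3=(230,180),bl1=(255,176),bl2=(305,177),ltip=(176,262),lmid=(173,220),panel=(215,220),batt=(266,230),floor=(268,130)).items(): print(n,dep(c,*p))
print(state()['contact_force'])
E
```

```text
short1 [ 0.47755259 -0.11516015  0.02988604]
short2 [ 0.52627772 -0.12343366  0.03101913]
long1 [ 0.47115863 -0.03481608  0.03179083]
long2 [ 0.54537912 -0.04270093  0.03236416]
stk1 [0.48022373 0.04326129 0.02081994]
stk2 [0.51054102 0.03828443 0.01674666]
stk3 [0.55533492 0.02613427 0.02023586]
bl1 [0.55460095 0.05569984 0.01600788]
bl2 [0.56285449 0.1147353  0.01418937]
ltip [ 0.65105954 -0.05897496  0.01951295]
lmid [ 0.59593237 -0.05148501  0.01923654]
panel [6.01648015e-01 3.84025040e-04 2.01806347e-02]
batt [0.62404743 0.06009855 0.01175208]
floor [0.5036751  0.07718491 0.00513597]
[0.35020001 0.07311882 0.52415031]
```

View pics/g16.png

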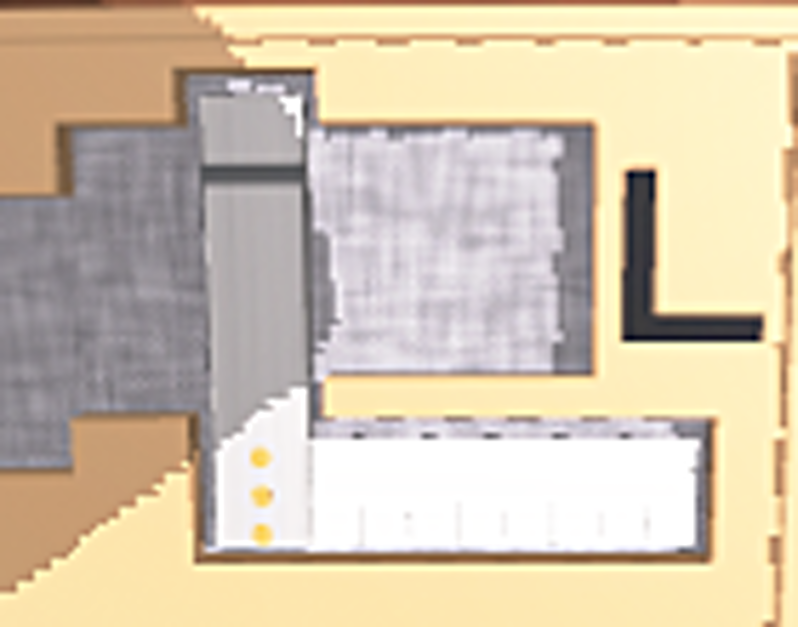

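```bash
python3 -c "
from cell import *
print(hand_in())"
```

```text
the job is handed in; nothing more can be done
None
```

The tool kit is put away. The short screwdriver went from the long one's cut-out into its own first, then the long screwdriver into its cut-out, then the try square, turned about 170° into its L. Each was lowered until it touched the floor, or nearly so, before I let go. The clock read 21.4 s at the last pictures.

- **Seating:** The last wrist and scene pictures show all three tools inside their cut-outs.
- **Flatness:** Camera depth, in mm above the desk, fits each tool lying flat to within about 2 mm. One odd reading of 17 mm partway along the stock did not match its two ends.

| Part | Measured | Expected |
|---|---|---|
| Short handle top | 30–31 | 32 |
| Long handle top | 32 | 32 |
| Stock top, ends | 20–21 | 20 |
| Blade top | 14–16 | 14.5 |

- **Forces:** The highest force I read was about 11 N, while setting down the long screwdriver. Forces were only read at the end of each move.
- **Bystanders:** The battery holder was still in its recess. I never moved towards the blue screwdriver or the other things on the desk. I did not measure any of them again before handing in.

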